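# Free the drive cover of a bench sander

### The job

Get the access panel off the bench sander: the slotted screwdriver lies flat on the bench, so first stand it blade down in the hole of the wooden block and let go, so that it can be taken again from above; with it turn both slotted fasteners a quarter turn counter-clockwise to their stops, using only the screwdriver on them, while the panel stays in its seat. Put the screwdriver back upright in the block, lift the panel off by its rib and lay it gently, flat and rib up, in the middle of the grey felt mat. Leave the other loose things where they are.

Things in the scene. Friction and masses are not known exactly. Their poses are not given: they have to be found in the camera images.
- driver_handle (a point): slotted screwdriver, 150 mm long, 130 g: the middle of its square wooden handle (28 by 28 by 85 mm), on the axis. x points along the tool to the blade, y along the blade's width, z along its thickness; the handle's faces are square to y and z. It starts lying flat, z up, its axis 14 mm above the bench
- driver_tip (a point): the end of the screwdriver's flat blade (12 mm wide, 2.5 mm thick, 18 mm long, on a round steel shank 12 mm thick), 107.5 mm along x from the handle's middle and 65 mm beyond the handle's front face; same axes
- block: fixed wooden block 70 by 70 by 80 mm tall, with one vertical round hole through its middle, 19 mm wide with a chamfered mouth; origin at the centre of its underside, z up. A screwdriver standing in it rests with the handle's front face on the block's top, blade tip 15 mm above the bench
- sander: fixed bench sander, grey drive housing 124 (x) by 190 (y) by 70 mm tall, with the motor and disc (up to 96 mm tall) beyond it at x 56 to 144 mm; origin at the centre of the housing's underside, z up. The fasteners stand on its y axis at y +48 (left) and -48 mm (right)
- cam_left (a joint): left fastener: slot reads 0 when fully locked; grows counter-clockwise seen from above to a hard stop at 1.571, free (above about 1.35 the head passes its opening). Stays where it is left (friction about 0.08 N m). The blade has about 0.17 rad of play in the slot, so turn until the stop is felt
- cam_right (a joint): right fastener: slot reads 0 when fully locked; grows counter-clockwise seen from above to a hard stop at 1.571, free (above about 1.35 the head passes its opening). Stays where it is left (friction about 0.08 N m). The blade has about 0.17 rad of play in the slot, so turn until the stop is felt
- cam_left_slot (a point): left fastener (towards the sander's +y side): centre of the mouth of its screwdriver slot, on the head's top face, 84.5 mm above the bench. x runs along the slot, z up, the turning axis. Steel head 26 (x) by 12 (y) by 9 mm tall; slot 15 long, 4.5 wide, 6 mm deep, closed at both ends. The panel's opening round it is 18 (sander's x) by 31 mm (y)
- cam_right_slot (a point): right fastener (towards the sander's -y side): centre of the mouth of its screwdriver slot, on the head's top face, 84.5 mm above the bench. x runs along the slot, z up, the turning axis. Steel head 26 (x) by 12 (y) by 9 mm tall; slot 15 long, 4.5 wide, 6 mm deep, closed at both ends. The panel's opening round it is 18 (sander's x) by 31 mm (y)
- panel_rib (a point): loose access panel, 250 g, aluminium 90 (x) by 154 (y) by 4 mm; black rib 12 (x) by 44 (y) by 28 mm tall in its middle to hold it by. This point: the rib's middle, 18 mm above the plate's underside; z up. Starts on the housing (underside 70 mm up) inside a 5 mm lip with 2 mm play, axes as the sander's. The fastener heads hold it down until both are free; then it lifts straight up
- mat: fixed grey felt mat 130 (x) by 180 (y) by 4 mm thick; origin at the centre of its underside, z up
- chisel_mid (a point): bystander: chisel 170 mm long with dark wooden handle (middle, 11 mm up; x along it)
- file_mid (a point): bystander: flat file 235 mm long with a round wooden handle (near its middle, 12 mm up; x along it)
- flute_mid (a point): bystander: bamboo flute blank 300 mm long, 34 mm thick (middle, 16 mm up; x along it)
- glue_mid (a point): bystander: white glue bottle 48 mm wide, 110 mm tall (50 mm up)
- offcut_mid (a point): bystander: wood offcut 70 by 45 by 25 mm (middle)
- mallet_mid (a point): bystander: wooden mallet 230 mm long, head 34 by 80 by 34 mm towards x (near its middle, 17 mm up; x along it)
Things that resemble listed ones, but are neither listed nor needed, are in the scene too. Leave any pink or turquoise look-alike of the part that bears driver_handle alone.

How it is judged:
By the outcome, as a careful person would: the job done as asked, in the order asked, and still so for the second after the job is handed in, with the robot touching nothing.
It also fails if it takes over 72 s, if anything falls off the work surface, if the arm or the gripper's body presses on something with over 40 N, if the wrist force passes 120 N, or if a joint passes its speed limit or range.

### The arm

A 6-joint arm with a two-finger parallel gripper is mounted at the origin on the work surface. World frame = base frame: x ahead of the robot, y to its left, z up, the work surface at z = 0. Lengths are in mm, angles in rad, forces in N, time in s.
With the tool pointing down it reaches from about 300 to 775 mm from the base axis. Payload 14.6 kg.
Tool frame: the origin (TCP) lies between the finger pads; the fingertips stand 8 mm ahead of it and the grasp point (between the pads) lies 11 mm behind it; z points along the fingers, y is the direction in which the jaws open and shut (so a half turn about z gives the same grasp; the last joint's range is limited). The gripper opens to 94 mm and grips with 3 to 60 N. Pads are 16 mm wide; open, the fingers measure 119 mm over their backs; the gripper's body (75 mm by 177 mm) begins 78 mm behind the grasp point.
Start: joints at [1.058, 0.3, 1.521, -0, 1.321, -0.067], TCP at [237.145, 496.237, 213.446] pointing down, gripper open.
Joint ranges: [-3.03, 3.03], [-0.79, 2.21], [0.23, 2.52], [-1.04, 4.18], [0, 3.07], [-2.55, 2.55]. Speed limits (rad/s): [2.22, 2.22, 2.57, 3.14, 3.14, 3.14].

### API

Orientations are given as [roll, pitch, yaw] about the fixed x, y, z axes, in that order (R = Rz(yaw) Ry(pitch) Rx(roll)).
In Python, from cell import manip, cams, models gives the robot as it stands. The module is installed in compiled form; this text tells all that it offers.
- The arm moves only by the shell command python3 -m pendant 'ROWS' [OPENING] [FORCE]. ROWS is JSON, a list that holds one entry, the list of rows, each a list of 4 numbers: the shift along the tool's x, y, z in cm, then the turn about the tool's z in rad. In form: [[[x, y, z, roll], ...]]. A call has 1 to 5 rows; each row is the pose to reach, as a shift and turn from the pose commanded when the call began, along the tool's axes at that moment; what a row does not reach only later rows make up. A row lasts 1/10 s, in which the tool goes at most 50 mm and 8.59 degrees, less where a joint would pass 70% of its speed; a pose out of reach is approached as far as the arm can. A call with a gripper value outside its range is refused whole. OPENING is the opening, from -1 (shut) to 1 (fully open), so that 0 is half open, set as the call begins (- or left out, the last holds). The fingers move at their own pace and stop on an object; FORCE is the grip in N (left out, the last holds). Time passes only in rows, so rows that repeat a pose let the fingers close. It gives the time, the measured TCP pose, the force and the opening at its end, in the units of the state.
- manip.read_state(): the state, without advancing time (a new reading comes with each control period).
- cams.camera(name): name is "scene" or "side" or "wrist"; returns a dict with "frame" (480x640x3 uint8, red, green, blue), "K" (3x3 intrinsics, pixels), "pose" (4x4, takes a point from camera to world coordinates). Camera axes: x right, y down, z forward; pixel columns grow to the right and rows downward; lengths in mm; the calibration is good to about 2 mm. The wrist camera is an equidistant fisheye: a pixel r from the principal point sees the ray r / f radians off the axis. A picture is of the moment at which its call begins. There is no depth.
- manip.sign_off(): hands the job in, once; it reports no verdict.
Trained networks look in the newest picture that a camera, given by its name, has taken for a name from the list of things; names that differ only in an ending like _2 or _b are one class to them, and where a whole thing is asked for, a point or a joint stands for the part that bears it (a point fixed in the world has none). Each returns a list of dicts, best first, with "score" (0 to 1); they miss things now and then, are a little off and sometimes report something else, mostly with a low value. They report only what shows in the picture. A call takes as long as a camera call. They do not tell look-alikes from the thing itself.
- models.regions_of(camera, name): "pixels" (480x640 bool, what is visible of it) and "point" ([column, row] in pixels, amid what is visible of it).
The state is a dict: "clock": time; "joints": joint angles; "qd": joint speeds; "effort": joint torques, N m; "eef_pos": TCP position; "eef_rot": TCP orientation; "wrist_force": force on the tool from outside, world axes, zero at the start; "moment": the same for the moment, N m; "finger_gap": finger opening in mm.
Only numpy, scipy, OpenCV 4.12 (cv2) and the standard library are available. Lean on these libraries where they do the work, as an engineer would, in place of code of your own. Each camera call takes 0.05 s, during which the arm holds its last target.

## Working session

There is one attempt and no reset: what is moved stays moved. The work goes in short steps, Python scripts to look and compute and a shell command to move; the robot and the scene stay as the last step left them, time stands still between calls to the robot, and variables do not carry over. Pictures are saved under pics/ and viewed, and the job is handed in when it is done.

```bash
mkdir -p pics; ls; cat > h.py <<'E'
import numpy as np, cv2, json
from cell import manip, cams, models
from scipy.spatial.transform import Rotation as R
def snap(n,f):
    c=cams.camera(n); cv2.imwrite('pics/'+f,c['frame'][:,:,::-1]); 
    np.savez('pics/'+f+'.npz',frame=c['frame'],K=c['K'],pose=c['pose']); return c
def ray(c,uv,fish=False):
    K=np.array(c['K']);P=np.array(c['pose']);uv=np.atleast_2d(np.array(uv,float))
    x=(uv[:,0]-K[0,2])/K[0,0];y=(uv[:,1]-K[1,2])/K[1,1]
    if fish:
        r=np.hypot(x,y);s=np.where(r>1e-9,np.sin(r)/np.maximum(r,1e-9),1);d=np.stack([x*s,y*s,np.cos(r)],1)
    else: d=np.stack([x,y,np.ones_like(x)],1)
    return P[:3,3],d@P[:3,:3].T
def atz(c,uv,z,fish=False):
    o,d=ray(c,uv,fish); return o+d*((z-o[2])/d[:,2])[:,None]
def proj(c,p,fish=False):
    K=np.array(c['K']);P=np.array(c['pose']);p=np.atleast_2d(np.array(p,float))
    q=(p-P[:3,3])@P[:3,:3]
    if fish:
        r=np.hypot(q[:,0],q[:,1]);t=np.arctan2(r,q[:,2]);s=t/np.maximum(r,1e-9);xy=q[:,:2]*s[:,None]
    else: xy=q[:,:2]/q[:,2:]
    return xy*[K[0,0],K[1,1]]+[K[0,2],K[1,2]]
E
python3 - <<'E'
from h import *
np.set_printoptions(suppress=True,precision=3)
for n in ['scene','side','wrist']:
    c=snap(n,n+'0.png'); print(n,c['K'],c['pose'])
print(manip.read_state())
E
```

```text
pics
scene [[444.392   0.    320.557]
 [  0.    444.392 230.068]
 [  0.      0.      1.   ]] [[  -0.686    0.551   -0.476 1027.32 ]
 [   0.728    0.52    -0.447  601.671]
 [   0.002   -0.653   -0.758  927.145]
 [   0.       0.       0.       1.   ]]
side [[586.652   0.    324.833]
 [  0.    586.652 236.812]
 [  0.      0.      1.   ]] [[   0.978   -0.161    0.13   279.371]
 [  -0.206   -0.711    0.673 -984.303]
 [  -0.017   -0.685   -0.728 1245.996]
 [   0.       0.       0.       1.   ]]
wrist [[371.648   0.    318.196]
 [  0.    371.648 234.378]
 [  0.      0.      1.   ]] [[  0.43    0.871   0.237 168.978]
 [  0.903  -0.415  -0.114 528.106]
 [ -0.001   0.263  -0.965 385.086]
 [  0.      0.      0.      1.   ]]
{'clock': 0.15, 'joints': array([ 1.058,  0.3  ,  1.521,  0.   ,  1.321, -0.067]), 'qd': array([-0.   , -0.001, -0.002,  0.001,  0.   , -0.001]), 'effort': array([  0.002, -53.196, -35.282,   0.071,   0.024,  -0.   ]), 'eef_pos': array([237.048, 496.08 , 213.015]), 'eef_rot': array([-3.141, -0.   ,  2.696]), 'wrist_force': array([-0.339, -0.659, -0.309]), 'moment': array([ 0.034, -0.047, -0.017]), 'finger_gap': 93.92006761099404}
```

View pics/scene0.png

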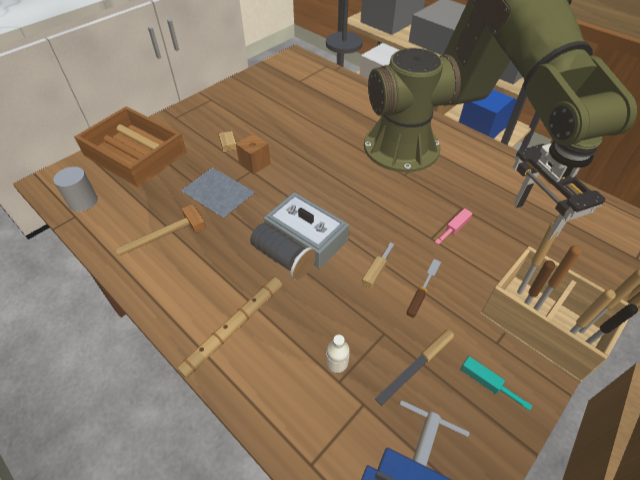

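View pics/side0.png

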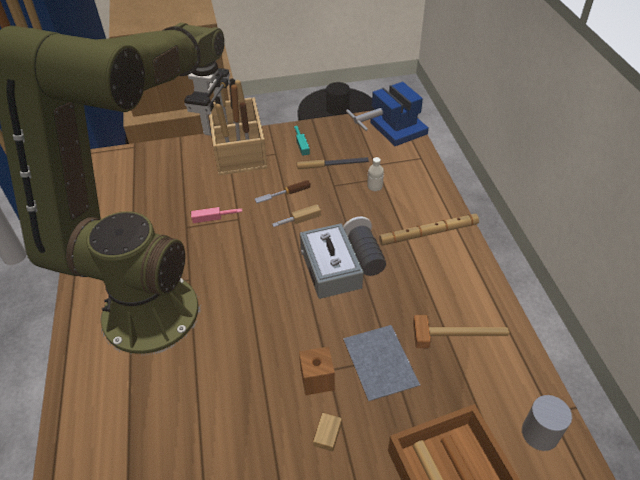

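View pics/wrist0.png

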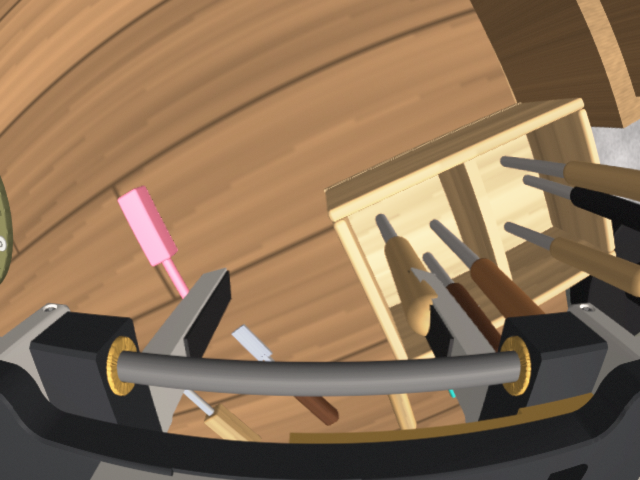

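```bash
python3 - <<'E'
from h import *
np.set_printoptions(suppress=True,precision=1)
C={n:snap(n,n+'1.png') for n in ['scene','side']}
for nm,z in [('driver_handle',14),('block',80),('sander',70),('cam_left_slot',84.5),('cam_right_slot',84.5),('panel_rib',90),('mat',4),('chisel_mid',11),('file_mid',12),('flute_mid',17),('glue_mid',50),('offcut_mid',25),('mallet_mid',17)]:
    for n in C:
        for r in models.regions_of(n,nm)[:4]:
            print(nm,n,round(r['score'],2),np.array(r['point']),r['pixels'].sum(),atz(C[n],r['point'],z)[0])
s=cv2.imread('pics/side1.png'); a=cv2.resize(s[165:240,180:340],None,fx=5,fy=5,interpolation=cv2.INTER_CUBIC)
cv2.imwrite('pics/crop1.png',a)
s=cv2.imread('pics/scene1.png'); a=cv2.resize(s[180:330,240:450],None,fx=3.8,fy=3.8,interpolation=cv2.INTER_CUBIC)
cv2.imwrite('pics/crop2.png',a)
E
```

```text
driver_handle scene 0.86 [375.7 269.9] 511 [455.  255.1  14. ]
driver_handle scene 0.75 [487.8 380.2] 984 [515.7 604.5  14. ]
driver_handle side 0.94 [206.1 212.3] 455 [170.1 332.2  14. ]
driver_handle side 0.69 [300.6 142. ] 239 [509.4 605.3  14. ]
driver_handle side 0.63 [302.3 215.7] 381 [450.7 253.2  14. ]
driver_handle side 0.53 [333.  257.6] 61 [504.2  70.7  14. ]
block scene 0.88 [251.3 153.2] 958 [ 417.8 -252.1   80. ]
block side 0.78 [318.8 372.1] 1394 [ 387.6 -311.9   80. ]
sander scene 0.68 [292.4 243.1] 3536 [568.2  74.9  70. ]
sander side 0.27 [372.5 178.1] 454 [679.8 309.   70. ]
cam_left_slot scene 0.27 [310.6 220. ] 1393 [491.   63.2  84.5]
cam_right_slot scene 0.39 [293.5 208.7] 62 [493.2   3.1  84.5]
cam_right_slot side 0.7 [320.5 235.3] 37 [475.6  96.6  84.5]
panel_rib scene 0.81 [309.6 220. ] 1442 [496.3  64.9  90. ]
panel_rib side 0.73 [329.6 252.3] 1228 [485.6  25.7  90. ]
mat scene 0.71 [216.3 192.6] 1907 [ 552.9 -266.6    4. ]
mat side 0.92 [379.6 363.2] 3588 [ 542.8 -276.     4. ]
chisel_mid scene 0.78 [418.3 296. ] 423 [443.  377.1  11. ]
chisel_mid side 0.79 [290. 188.] 294 [435.7 386.5  11. ]
chisel_mid side 0.38 [325.  433.8] 755 [ 376.8 -424.9   11. ]
file_mid scene 0.85 [416.7 364.7] 1106 [589.2 475.6  12. ]
file_mid side 0.66 [326.2 165.8] 405 [568.7 465.2  12. ]
file_mid side 0.65 [329.2 252.1] 1403 [498.6  94.9  12. ]
flute_mid scene 0.63 [230.4 328.2] 1885 [810.4 118.   17. ]
flute_mid side 0.59 [424.4 228.6] 1156 [786.6 118.8  17. ]
glue_mid scene 0.92 [339.3 355. ] 696 [701.3 350.3  50. ]
glue_mid side 0.65 [373.2 179.3] 410 [687.3 325.1  50. ]
offcut_mid scene 0.64 [225.3 143.5] 273 [ 403.8 -405.    25. ]
offcut_mid side 0.92 [324.2 433.4] 720 [ 374.2 -430.    25. ]
mallet_mid scene 0.59 [171.4 232.6] 958 [ 737.7 -220.1   17. ]
mallet_mid scene 0.58 [293.2 212.3] 41 [460.7 -35.5  17. ]
mallet_mid side 0.8 [441.2 331.1] 1200 [ 714.  -228.5   17. ]
```

View pics/crop1.png

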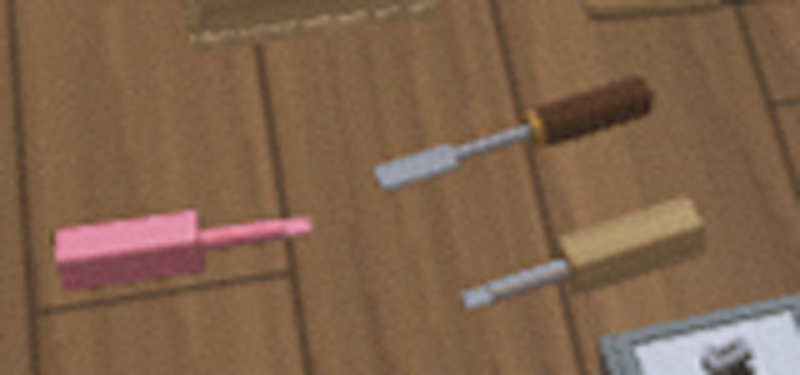

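View pics/crop2.png

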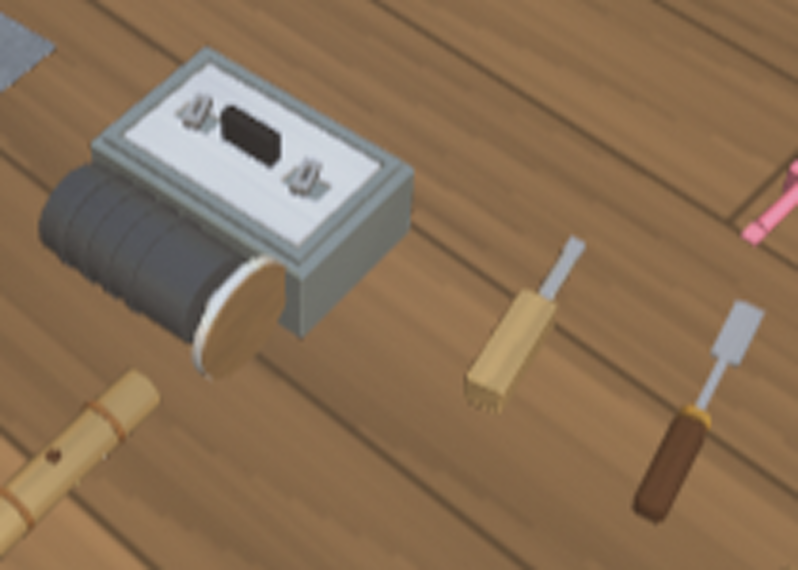

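Candidates for the driver: pink (scene 457,222), turquoise (490,375), natural wood square handle (375,270; side 302,215). The natural wood one, with a square handle, round steel shank and narrow blade, fits the description; the dark round-handled tool at (422,290) is the chisel. The crops confirm this.

```bash
cat >> h.py <<'E'
from scipy.optimize import minimize
def box(x0,x1,y0,y1,z0,z1): return np.array([[x,y,z] for x in (x0,x1) for y in (y0,y1) for z in (z0,z1)],float)
def cylx(x0,x1,r,zc=0):
    a=np.linspace(0,2*np.pi,16,endpoint=False); return np.array([[x,r*np.cos(t),zc+r*np.sin(t)] for x in (x0,x1) for t in a])
SC=4
def sil(c,parts,p,fish=False):
    m=np.zeros((480*SC//SC,640),np.uint8); R2=R.from_euler('z',p[2]).as_matrix()
    for q in parts:
        uv=proj(c,q@R2.T+[p[0],p[1],0],fish); h=cv2.convexHull((uv*16).round().astype(np.int32)); cv2.fillConvexPoly(m,h,1,cv2.LINE_8,4)
    return m>0
def fit(views,parts,p0):  # views: list of (cam,mask,fish)
    def f(s):
        p=np.array(p0)+np.array(s)*[1,1,.02]; r=0
        for c,mk,fi in views:
            m=sil(c,parts,p,fi); r+=1-(m&mk).sum()/(m|mk).sum()
        return r
    best=None
    for k in (12,4,1.5):
        x0=np.zeros(3) if best is None else best.x
        best=minimize(f,x0,method='Nelder-Mead',options=dict(initial_simplex=[x0,x0+[k,0,0],x0+[0,k,0],x0+[0,0,k]],xatol=.02,fatol=1e-5))
    return np.array(p0)+best.x*[1,1,.02],best.fun/len(views)
DRV=[box(-42.5,42.5,-14,14,0,28),cylx(42.5,90,6,14),box(89,107.5,-6,6,12.7,15.3)]
BLK=[box(-35,35,-35,35,0,80)]
MAT=[box(-65,65,-90,90,0,4)]
PAN=[box(-45,45,-77,77,70,74),box(-6,6,-22,22,70,102)]
E
python3 - <<'E'
from h import *
np.set_printoptions(suppress=True,precision=2)
C={n:cams.camera(n) for n in ['scene','side']}
def near(n,nm,uv):
    rs=[r for r in models.regions_of(n,nm) if np.hypot(*(np.array(r['point'])-uv))<25]
    return rs[0]['pixels'] if rs else None
def go(nm,parts,uvs,p0):
    v=[(C[n],near(n,nm,uv),False) for n,uv in uvs.items()]
    v=[a for a in v if a[1] is not None]
    print(nm,len(v),*fit(v,parts,p0))
    for a in v: print('   single',*fit([a],parts,p0))
go('driver_handle',DRV,dict(scene=(375,270),side=(302,216)),(452,254,3.3))
go('block',BLK,dict(scene=(251,153),side=(319,372)),(390,-285,0.1))
go('mat',MAT,dict(scene=(216,192),side=(380,363)),(548,-271,0.1))
go('panel_rib',PAN,dict(scene=(310,220),side=(330,252)),(488,50,0.1))
E
```

```text
driver_handle 2 [461.82 257.48   3.36] 0.2039676425269646
   single [463.43 255.85   3.36] 0.1827586206896552
   single [460.49 261.38   3.4 ] 0.17248062015503873
block 2 [ 387.74 -283.5    -0.04] 0.04866308420943061
   single [ 387.84 -285.4    -0.14] 0.04023552502453387
   single [ 387.14 -282.15   -0.03] 0.030612244897959218
mat 2 [ 546.33 -269.58    0.1 ] 0.05987152804730733
   single [ 546.6  -272.32    0.11] 0.04618473895582331
   single [ 545.7  -266.34    0.09] 0.057307375925418125
panel_rib 2 [491.6   46.93   0.08] 0.13100044558744028
   single [491.86  45.03   0.08] 0.09117997616209772
   single [490.62  50.13   0.08] 0.14572538860103623
```

```bash
cat >> h.py <<'E'
def st():
    s=manip.read_state(); p=np.array(s['eef_pos']); return s,p,s['eef_rot'][2]
def delta(x,y,z,yaw=None):
    s,p,w=st(); T=R.from_euler('xyz',s['eef_rot']).as_matrix()
    d=T.T@(np.array([x,y,z])-p)/10
    t=0 if yaw is None else -((yaw-w+np.pi)%(2*np.pi)-np.pi)
    print('clk %.2f'%s['clock'],'at',p.round(1),'yaw %.3f'%w,'rows->',d.round(2),round(t,3),'nrows %.1f'%max(np.linalg.norm(d)/5,abs(t)/.15), 'q6 %.2f'%s['joints'][5])
E
python3 -c "
from h import *
delta(493,264,150,3.36)
s,p,w=st()
c=cams.camera('wrist');T=R.from_euler('xyz',s['eef_rot']).as_matrix();P=np.array(c['pose'])
print(T.T@(P[:3,3]-p),T.T@P[:3,:3]); print(proj(c,[p,p+[0,0,-8],p+[0,0,-60]],True))"
```

```text
clk 2.05 at [237.2 496.2 213.5] yaw 2.696 rows-> [-33.1   -9.92   6.35] -0.664 nrows 7.0 q6 -0.07
[  75.24376307   -0.59563421 -172.11617747] [[ 8.23577616e-04 -9.64853466e-01 -2.62787198e-01]
 [ 9.99999587e-01  6.93928128e-04  5.86171311e-04]
 [-3.83213992e-04 -2.62787573e-01  9.64853639e-01]]
[[319.12469037 288.72155451]
 [319.08290579 282.61958924]
 [318.87208884 252.05268963]]
```

```bash
python3 -m pendant '[[[-5,-1.4,0.9,-0.1],[-9.5,-2.8,1.8,-0.2],[-14,-4.2,2.7,-0.3],[-18.5,-5.6,3.6,-0.4],[-23,-7,4.5,-0.5]]]' 1; python3 -c "
from h import *
delta(493,264,150,3.36)"
```

```text
clock: 2.6
eef_pos: [415.7, 332.4, 168.3]
eef_rot: [3.141, 0.0, -3.083]
wrist_force: [0.8, 0.5, 0.2]
finger_gap: 93.8
clk 2.60 at [415.7 332.4 168.3] yaw -3.083 rows-> [-7.32 -7.28  1.83] -0.16 nrows 2.1 q6 -1.02
```

```bash
python3 -m pendant '[[[-3.5,-3.5,0.9,-0.08],[-7.3,-7.3,1.8,-0.16],[-7.3,-7.3,1.8,-0.16],[-7.3,-7.3,1.8,-0.16]]]' 1; python3 -c "
from h import *
c=snap('wrist','w2.png')
r=models.regions_of('wrist','driver_handle')
for a in r[:3]:
  print(a['score'],a['point'],a['pixels'].sum())
  if a['pixels'].sum()>2000: print(fit([(c,a['pixels'],True)],DRV,(461,257,3.36)))
delta(493,264,150,3.36)"
```

```text
clock: 3.0
eef_pos: [491.8, 264.1, 150.0]
eef_rot: [-3.142, -0.001, -2.93]
wrist_force: [-0.6, 0.4, 0.6]
finger_gap: 93.8
0.92 [592.8, 299.7] 1379
0.69 [317.1, 174.3] 4691
(array([463.03411304, 256.06133247,   3.37124487]), np.float64(0.061384152457372165))
clk 3.10 at [490.8 265.6 150.7] yaw -2.928 rows-> [-0.18 -0.21  0.07] -0.004 nrows 0.1 q6 -1.35
```

View pics/w2.png

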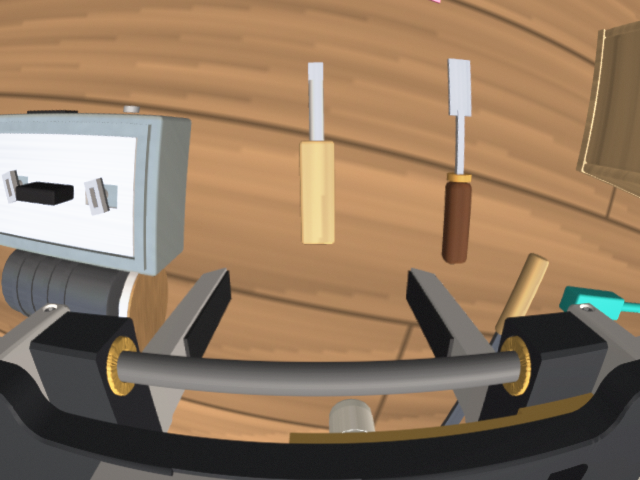

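```bash
python3 -c "
from h import *
delta(493.2,263.1,10,3.371)"
```

```text
clk 3.10 at [490.8 265.6 150.7] yaw -2.928 rows-> [-0.18 -0.3  14.07] -0.015 nrows 2.8 q6 -1.35
```

```bash
python3 -m pendant '[[[-0.18,-0.3,4,-0.015],[-0.18,-0.3,8,-0.015],[-0.18,-0.3,10,-0.015],[-0.18,-0.3,10,-0.015],[-0.18,-0.3,10,-0.015]]]' 0.06; python3 -c "
from h import *
delta(493.2,263.1,10,3.371)
c=snap('wrist','w3.png')
delta(493.2,263.1,10,3.371)
for a in models.regions_of('wrist','driver_handle')[:3]:
  print(a['score'],a['point'],a['pixels'].sum())
"
```

```text
clock: 3.6
eef_pos: [493.6, 263.5, 51.6]
eef_rot: [3.141, 0.001, -2.911]
wrist_force: [0.4, -0.3, -0.0]
finger_gap: 56.8
clk 3.60 at [493.6 263.5  51.6] yaw -2.911 rows-> [ 0.05 -0.03  4.16] 0.001 nrows 0.8 q6 -1.38
clk 3.65 at [494.  263.5  52.1] yaw -2.911 rows-> [ 0.1  -0.02  4.21] 0.001 nrows 0.8 q6 -1.38
0.66 [320.4, 185.1] 10172
0.64 [632.0, 331.3] 60
```

View pics/w3.png

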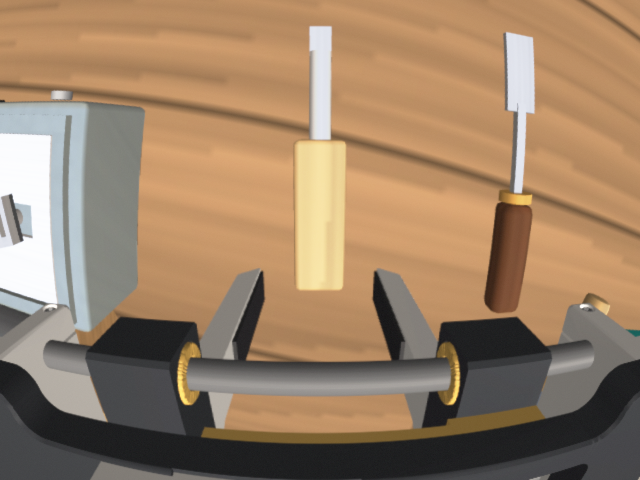

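Wrist view: driver on the centre column (319), parallel to the fingers, jaws straddling the handle's rear end (row ~289). Descending and gripping.

```bash
python3 -m pendant '[[[0.05,0,2,0],[0.05,0,4.1,0],[0.05,0,4.1,0]]]' 0.06; python3 -m pendant '[[[0,0,0,0],[0,0,0,0],[0,0,0,0],[0,0,0,0],[0,0,0,0]]]' -0.6 3;python3 -m pendant '[[[0,0,0,0],[0,0,0,0]]]'
```

```text
clock: 4.0
eef_pos: [493.5, 262.6, 9.5]
eef_rot: [3.141, 0.001, -2.912]
wrist_force: [0.7, -0.4, 0.9]
finger_gap: 49.8
clock: 4.5
eef_pos: [493.6, 262.5, 10.1]
eef_rot: [3.141, 0.001, -2.912]
wrist_force: [-0.1, 0.1, 4.4]
finger_gap: 28.2
clock: 4.7
eef_pos: [493.5, 262.5, 9.7]
eef_rot: [3.141, 0.001, -2.912]
wrist_force: [0.1, 1.9, 3.3]
finger_gap: 27.9
```

```bash
python3 -m pendant '[[[0,0,-1.5,0],[0,0,-3,0],[0,0,-4.5,0],[0,0,-6,0],[0,0,-8,0]]]' - 3; python3 -m pendant '[[[0,0,-2,0],[0,0,-4,0],[0,0,-6,0],[0,0,-8,0],[0,0,-8,0]]]'; python3 -c "
from h import *
c=snap('wrist','w4.png');c=snap('scene','s4.png');c=snap('side','d4.png')
a=cv2.imread('pics/s4.png')[150:330,280:480];b=cv2.imread('pics/d4.png')[120:300,220:420]
cv2.imwrite('pics/c4.png',cv2.resize(np.hstack([a,b]),None,fx=2,fy=2))
"
```

```text
clock: 5.2
eef_pos: [493.0, 262.2, 90.7]
eef_rot: [-3.141, -0.0, -2.912]
wrist_force: [-0.4, 0.6, -1.3]
finger_gap: 28.1
clock: 5.7
eef_pos: [494.1, 262.7, 172.8]
eef_rot: [3.141, 0.005, -2.912]
wrist_force: [0.1, 0.9, -1.5]
finger_gap: 27.7
```

View pics/c4.png

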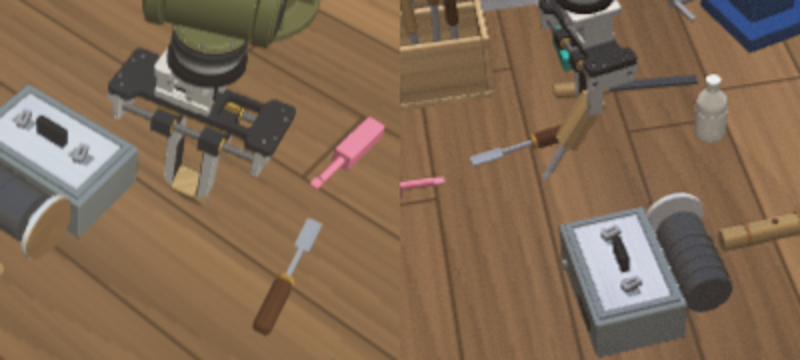

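View pics/w4.png

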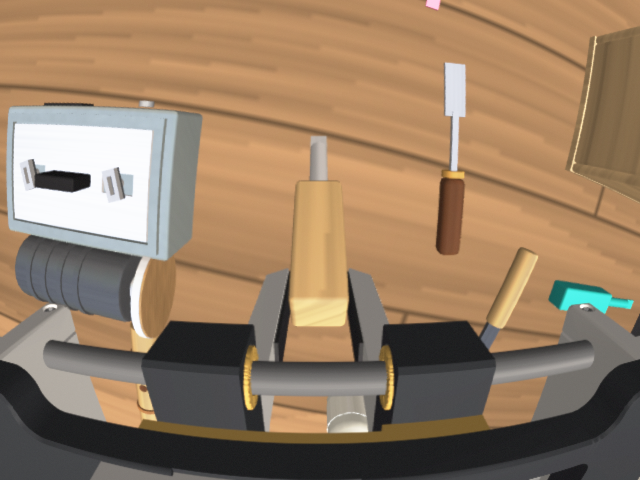

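The driver hangs tilted (tip still ahead, about 55° down; wrist tip at (318,140)). I'll carry it over to the block and nudge the shank upright against the block's side edge. First, raise.

```bash
python3 -m pendant '[[[0,0,-3,0],[0,0,-6,0],[0,0,-9,0],[0,0,-12,0],[0,0,-12,0]]]' - 8; python3 -c "
from h import *
delta(533,-283,293,3.10)"
```

```text
clock: 6.35
eef_pos: [493.9, 262.6, 292.3]
eef_rot: [3.141, 0.004, -2.912]
wrist_force: [0.6, 0.7, -1.1]
finger_gap: 28.0
clk 6.35 at [493.9 262.6 292.3] yaw -2.912 rows-> [  8.6  -54.02  -0.16] 0.271 nrows 10.9 q6 -1.38
```

```bash
python3 -m pendant '[[[0.5,-3,0,0],[1.1,-7,0,0.03],[1.7,-11,0,0.07],[2.4,-15,0,0.1],[3,-19,0,0.1]]]'; python3 -m pendant '[[[0.7,-4,0,0.03],[1.3,-8,0,0.06],[1.9,-12,0,0.1],[2.5,-16,0,0.13],[3.2,-20,0,0.15]]]';python3 -c "
from h import *
delta(533,-283,293,3.10)"
```

```text
clock: 6.85
eef_pos: [506.6, 68.9, 287.5]
eef_rot: [3.141, -0.003, -3.013]
wrist_force: [1.4, 0.3, -1.4]
finger_gap: 28.0
clock: 7.35
eef_pos: [500.6, -133.5, 287.5]
eef_rot: [3.141, -0.003, 3.12]
wrist_force: [0.3, -0.2, 0.5]
finger_gap: 27.7
clk 7.35 at [ 500.6 -133.5  287.5] yaw 3.120 rows-> [ -3.57 -14.87  -0.57] 0.02 nrows 3.1 q6 -1.88
```

```bash
python3 -m pendant '[[[-1,-4,0,0.02],[-2,-8,1,0.02],[-3,-12,4,0.02],[-3.6,-14.9,7,0.02],[-3.6,-14.9,8,0.02]]]'; python3 -c "
from h import *
c=snap('wrist','w5.png');d=snap('side','d5.png')
for a in models.regions_of('wrist','block')[:2]:
  print(a['score'],a['point'],a['pixels'].sum())
  print(fit([(c,a['pixels'],True)],BLK,(388,-283,-0.05)))
a=cv2.imread('pics/d5.png')[240:440,240:480]
cv2.imwrite('pics/c5.png',cv2.resize(a,None,fx=3,fy=3))
delta(533,-283,293,3.10)"
```

```text
clock: 7.85
eef_pos: [532.4, -283.9, 203.2]
eef_rot: [3.138, -0.007, 3.098]
wrist_force: [0.2, -0.1, -1.2]
finger_gap: 27.6
0.59 [319.2, 254.7] 8390
(array([ 3.88e+02, -2.83e+02, -5.00e-02]), np.float64(1.0))
0.56 [310.2, 58.1] 8032
(array([ 3.87966568e+02, -2.85893939e+02, -1.93173461e-02]), np.float64(0.01917674361793087))
clk 8.00 at [ 533.8 -281.   208.3] yaw 3.101 rows-> [ 0.09 -0.19 -8.47] 0.001 nrows 1.7 q6 -2.08
```

View pics/w5.png

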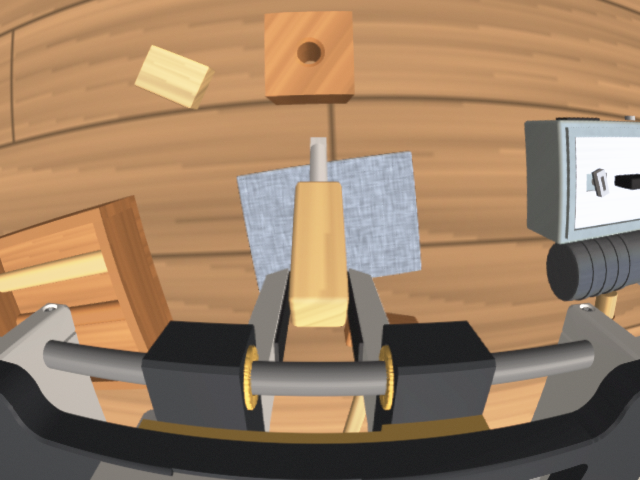

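View pics/c5.png

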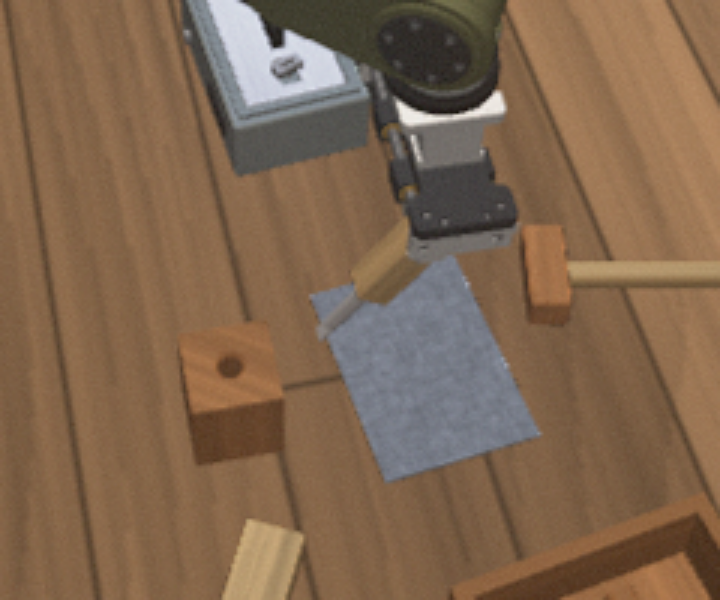

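```bash
cat >> h.py <<'E'
def toolcam():
    Pc=np.eye(4);Pc[:3,3]=[75.244,-.596,-172.116]
    Pc[:3,:3]=[[0,-.964853,-.262787],[1,0,.0006],[0,-.262787,.964853]]
    return dict(K=np.array([[371.648,0,318.196],[0,371.648,234.378],[0,0,1]]),pose=Pc)
E
python3 -c "
from h import *
c=toolcam()
for th in range(40,96,5):
  t=np.radians(th);u=np.array([np.cos(t),0,np.sin(t)]);n=np.array([np.sin(t),0,-np.cos(t)])
  g=np.array([0,0,-5.])
  print(th,proj(c,[g+138.5*u,g-11.5*u-14*n,g-11.5*u+14*n,g+73.5*u+14*n],True)[:,1].round())
delta(445,-284,160,3.12)
"
```

```text
40 [ 91. 321. 309. 154.]
45 [104. 323. 306. 159.]
50 [117. 325. 302. 165.]
55 [130. 326. 299. 172.]
60 [143. 327. 295. 179.]
65 [157. 328. 292. 187.]
70 [170. 329. 288. 194.]
75 [184. 329. 285. 202.]
80 [198. 330. 281. 211.]
85 [211. 329. 278. 219.]
90 [225. 329. 275. 228.]
95 [239. 328. 272. 237.]
clk 8.00 at [ 533.8 -281.   208.3] yaw 3.101 rows-> [ 8.85 -0.67  4.84] -0.019 nrows 2.0 q6 -2.08
```

```bash
python3 -m pendant '[[[0,-0.4,2,-0.02],[0,-0.4,4.3,-0.02],[2,-0.4,4.3,-0.02],[4,-0.4,4.3,-0.02],[5,-0.4,4.3,-0.02]]]' - 3; python3 -m pendant '[[[1,0,0,0],[2,0,0,0],[3,0,0,0],[3.5,0,0,0],[4,0,0,0]]]' - 3; python3 -c "
from h import *
c=snap('wrist','w6.png')
delta(429,-285,165,3.12)"
```

```text
clock: 8.5
eef_pos: [483.5, -282.8, 167.8]
eef_rot: [-3.141, 0.001, 3.122]
wrist_force: [0.4, 0.2, -1.1]
finger_gap: 28.0
clock: 9.0
eef_pos: [443.8, -282.9, 166.6]
eef_rot: [-3.141, 0.0, 3.121]
wrist_force: [-0.4, -0.3, -1.3]
finger_gap: 27.8
clk 9.05 at [ 443.3 -282.9  166.5] yaw 3.121 rows-> [ 1.42 -0.24  0.15] 0.001 nrows 0.3 q6 -2.19
```

View pics/w6.png

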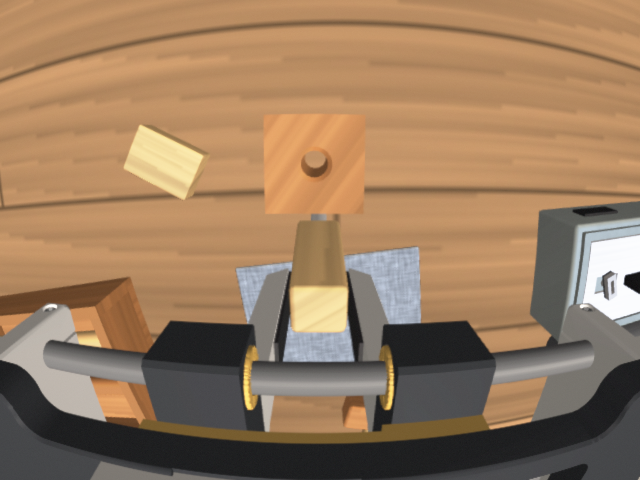

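```bash
python3 -m pendant '[[[0.5,0,0,0],[0.9,0,0,0],[1.2,0,0,0],[1.2,0,0,0]]]' - 3; python3 -c "
from h import *
c=snap('wrist','w7.png');c=snap('side','d7.png')
a=cv2.imread('pics/d7.png')[240:440,240:480];b=cv2.imread('pics/w7.png')[90:390,180:460]
b=cv2.resize(b,(560,600));cv2.imwrite('pics/c7.png',np.hstack([cv2.resize(a[:,:80],None,fx=3,fy=3),b]))
for a in models.regions_of('wrist','block')[:2]:
  print(a['score'],a['point'],a['pixels'].sum())
delta(388,-285,165,3.12)"
```

```text
clock: 9.45
eef_pos: [431.7, -282.6, 166.5]
eef_rot: [3.142, -0.0, 3.121]
wrist_force: [0.9, 0.7, -2.1]
finger_gap: 28.1
0.75 [313.8, 181.2] 9649
clk 9.60 at [ 432.1 -282.6  166.4] yaw 3.121 rows-> [ 4.4  -0.33  0.14] 0.001 nrows 0.9 q6 -2.20
```

View pics/c7.png

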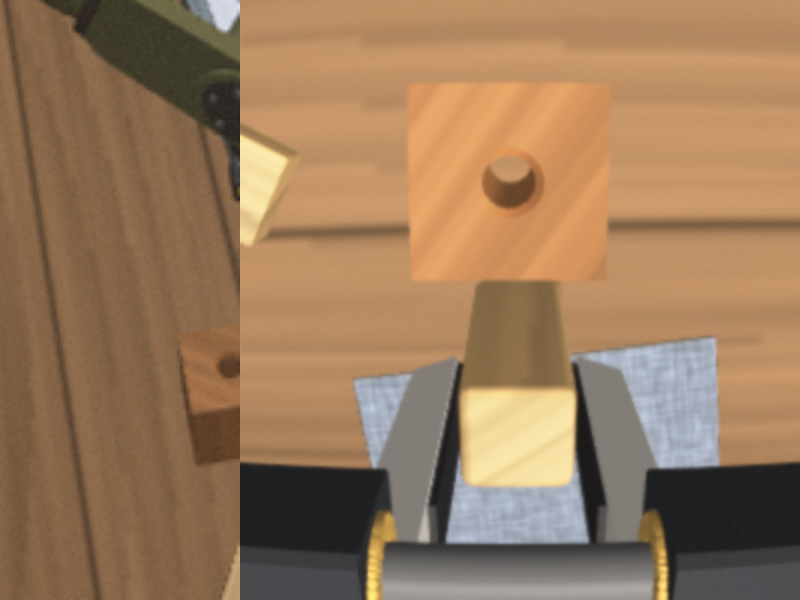

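```bash
python3 - <<'E'
from h import *
d=np.load('pics/w7.png.npz'); f=d['frame']
g=cv2.cvtColor(f,cv2.COLOR_RGB2GRAY)
import math
cr=f[150:215,280:350]; cv2.imwrite('pics/hole.png',cv2.resize(cr[:,:,::-1],None,fx=9,fy=9,interpolation=cv2.INTER_CUBIC))
a=models.regions_of('wrist','block')[0]
c=dict(K=d['K'],pose=d['pose'])
print(fit([(c,a['pixels'],True)],BLK,(388,-283,-0.05)))
print(atz(c,[[316,181],[316,165]],80,True))
E
```

```text
(array([ 3.87576119e+02, -2.85763818e+02, -2.97797325e-02]), np.float64(0.027738551543272094))
[[ 387.93778364 -284.11151044   80.        ]
 [ 376.69143478 -283.87475721   80.        ]]
```

View pics/hole.png

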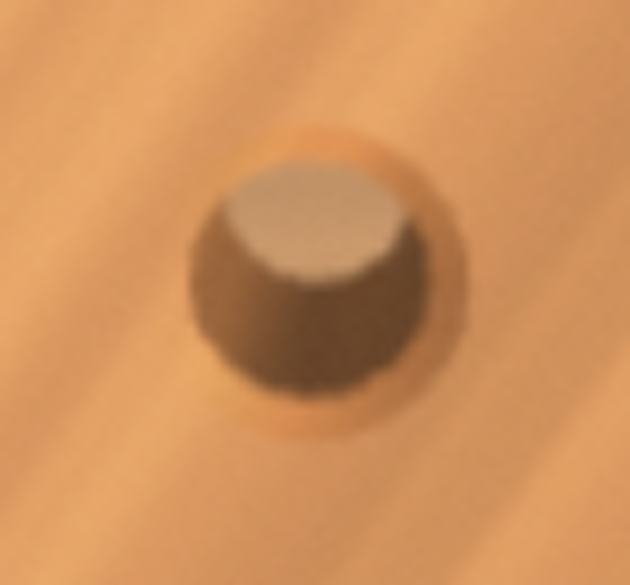

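```bash
python3 -m pendant '[[[-0.4,0,0,0],[-0.4,0,-2.5,0],[-0.4,0,-5,0],[-0.4,0,-7,0],[-0.4,0,-7,0]]]' - 3; python3 -c "
from h import *
delta(388,-284.3,236,3.12)"
```

```text
clock: 10.15
eef_pos: [437.0, -283.2, 238.8]
eef_rot: [-3.139, 0.004, 3.121]
wrist_force: [0.4, 0.4, -1.4]
finger_gap: 28.0
clk 10.15 at [ 437.  -283.2  238.8] yaw 3.121 rows-> [ 4.9  -0.21  0.26] 0.001 nrows 1.0 q6 -2.20
```

```bash
python3 -m pendant '[[[1.2,-0.1,0,0],[2.4,-0.1,0,0],[3.6,-0.15,0,0],[4.8,-0.15,0.2,0],[4.8,-0.15,0.2,0]]]' - 3; python3 -c "
from h import *
delta(388,-284.3,236,3.12)
c=snap('wrist','w8.png');c=snap('side','d8.png');c=snap('scene','s8.png')
delta(388,-284.3,236,3.12)
a=cv2.imread('pics/d8.png')[250:410,240:400];b=cv2.imread('pics/w8.png')[140:380,180:460];e=cv2.imread('pics/s8.png')[50:190,190:330]
cv2.imwrite('pics/c8.png',np.hstack([cv2.resize(x,(x.shape[1]*400//x.shape[0],400)) for x in (a,e)]));cv2.imwrite('pics/c8w.png',cv2.resize(b,None,fx=2.5,fy=2.5))
"
```

```text
clock: 10.65
eef_pos: [386.5, -283.2, 234.2]
eef_rot: [3.141, -0.0, 3.12]
wrist_force: [0.0, 0.4, -2.1]
finger_gap: 27.9
clk 10.65 at [ 386.5 -283.2  234.2] yaw 3.120 rows-> [-0.15 -0.11 -0.18] -0.0 nrows 0.1 q6 -2.26
clk 10.80 at [ 388.1 -283.3  234.5] yaw 3.121 rows-> [ 0.   -0.1  -0.15] 0.001 nrows 0.0 q6 -2.26
```

View pics/c8.png

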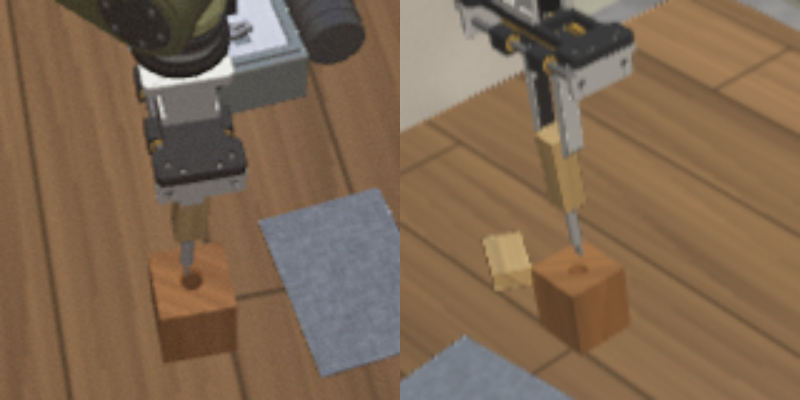

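View pics/c8w.png

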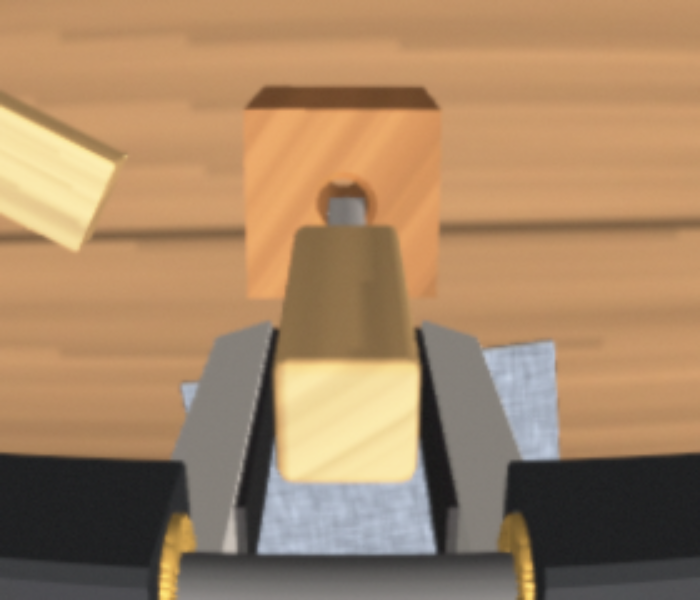

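```bash
python3 - <<'E'
from h import *
c=toolcam()
d=np.load('pics/w8.png.npz');cw=dict(K=d['K'],pose=d['pose'])
print(proj(cw,[[387.8,-284.2,80],[387.8-11,-284.2,80],[387.8+11,-284.2,80]],True))
s=np.load('pics/s8.png.npz');e=np.load('pics/d8.png.npz')
a=s['frame'][100:170,220:290];b=e['frame'][320:390,280:350]
cv2.imwrite('pics/c8z.png',cv2.resize(np.hstack([a,b])[:,:,::-1],None,fx=5.5,fy=5.5,interpolation=cv2.INTER_CUBIC))
cs=dict(K=s['K'],pose=s['pose']);ce=dict(K=e['K'],pose=e['pose'])
for nm,cc in (('scene',cs),('side',ce)):
    print(nm,proj(cc,[[387.8,-284.2,80],[388,-283.7,101],[394,-283.7,101],[382,-283.7,101]]))
for th in (86,88,90,92):
    t=np.radians(th);u=np.array([np.cos(t),0,np.sin(t)]);n=np.array([np.sin(t),0,-np.cos(t)]);g=np.array([0,0,-5.])
    print(th,proj(c,[g+138.5*u+[0,-6,0],g+138.5*u+[0,6,0],g-11.5*u-14*n,g-11.5*u+14*n,g+73.5*u+14*n],True).round(1).tolist())
E
```

```text
[[317.97282422 221.5875032 ]
 [317.71208081 209.63441304]
 [318.22964118 233.36232084]]
scene [[251.8436874  143.82712454]
 [251.08916658 138.30133421]
 [249.55691156 139.21358402]
 [252.61483696 137.39300467]]
side [[316.45643321 361.54212392]
 [316.24866768 356.3863511 ]
 [318.86216965 355.88585143]
 [313.63208519 356.88744071]]
86 [[311.8, 214.2], [326.0, 214.2], [319.4, 329.4], [319.5, 277.4], [319.1, 221.2]]
88 [[311.8, 219.7], [326.0, 219.7], [319.4, 329.3], [319.5, 276.1], [319.1, 224.7]]
90 [[311.8, 225.3], [326.0, 225.3], [319.4, 329.1], [319.5, 274.9], [319.1, 228.2]]
92 [[311.8, 230.8], [326.0, 230.8], [319.4, 328.8], [319.5, 273.7], [319.1, 231.7]]
```

View pics/c8z.png

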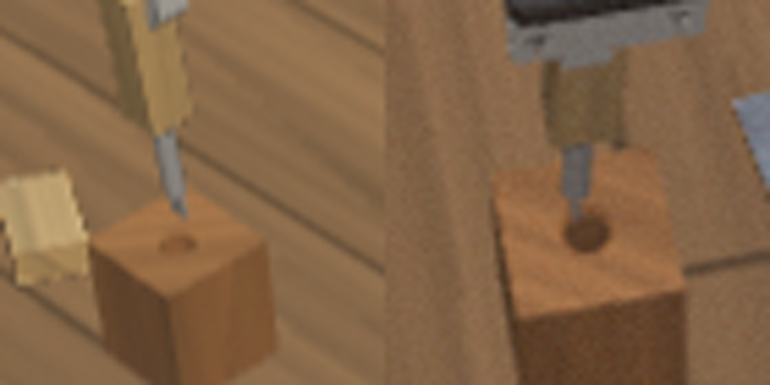

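```bash
python3 - <<'E'
from h import *
np.set_printoptions(suppress=True,precision=1)
c=toolcam()
d=np.load('pics/w8.png.npz');cw=dict(K=d['K'],pose=d['pose'])
s=np.load('pics/s8.png.npz');e=np.load('pics/d8.png.npz')
cs=dict(K=s['K'],pose=s['pose']);ce=dict(K=e['K'],pose=e['pose'])
for z in (80,85,90,95,100): print(z,atz(cs,[253,139],z)[0],atz(ce,[315,359.5],z)[0],atz(cw,[318.6,218],z,True)[0])
# hole in same pics
print(atz(cs,[220+178/5.5,100+243/5.5],80),atz(ce,[280+(587-385)/5.5,320+232/5.5],80))
def res(p):
    t,zz,xx=p;u=np.array([np.cos(t),0,np.sin(t)]);n=np.array([np.sin(t),0,-np.cos(t)]);g=np.array([xx,0,zz]) # rear face centre
    r=proj(c,[g+150*u,g-14*n,g+14*n,g+85*u+14*n],True)[:,1]-[218,333,284,231]
    return r
from scipy.optimize import least_squares
o=least_squares(lambda p:res([p[0],p[1],0]),[1.5,-10]);print(o.x,np.degrees(o.x[0]),o.fun)
o=least_squares(res,[1.5,-10,0]);print(o.x,np.degrees(o.x[0]),o.fun)
E
```

```text
80 [ 370.  -299.4   80. ] [ 385.6 -278.3   80. ] [ 384.5 -283.6   80. ]
85 [ 373.9 -294.    85. ] [ 385.1 -281.3   85. ] [ 383.4 -283.6   85. ]
90 [ 377.8 -288.7   90. ] [ 384.7 -284.3   90. ] [ 382.2 -283.5   90. ]
95 [ 381.6 -283.4   95. ] [ 384.2 -287.3   95. ] [ 381.1 -283.5   95. ]
100 [ 385.5 -278.1  100. ] [ 383.8 -290.4  100. ] [ 380.  -283.5  100. ]
[[ 387.8 -281.8   80. ]] [[ 388.1 -286.    80. ]]
[  1.5 -23.6] 87.84725930059709 [ 2.7  3.  -2.6 -4.7]
[  1.5  -3.7 -10. ] 85.40957361368514 [ 1.7 -0.7  1.3 -2.3]
```

```bash
python3 -m pendant '[[[-0.45,-0.1,0,0],[-0.45,-0.1,0.8,0],[-0.45,-0.1,1.6,0],[-0.4,-0.1,2.4,0],[-0.35,-0.1,2.4,0]]]' - 3; python3 -c "
from h import *
delta(388,-284.3,236,3.12)
c=snap('wrist','w9.png');c=snap('scene','s9.png');c=snap('side','d9.png')
a=cv2.imread('pics/d9.png')[270:430,240:400];b=cv2.imread('pics/w9.png')[140:380,180:460];e=cv2.imread('pics/s9.png')[70:210,190:330]
cv2.imwrite('pics/c9.png',np.hstack([cv2.resize(x,(x.shape[1]*260//x.shape[0],260)) for x in (a,e,b)]))
"
```

```text
clock: 11.3
eef_pos: [391.0, -283.8, 208.9]
eef_rot: [3.14, -0.002, 3.121]
wrist_force: [1.1, 0.6, -1.1]
finger_gap: 27.9
clk 11.30 at [ 391.  -283.8  208.9] yaw 3.121 rows-> [ 0.31 -0.05 -2.71] 0.001 nrows 0.5 q6 -2.25
```

View pics/c9.png

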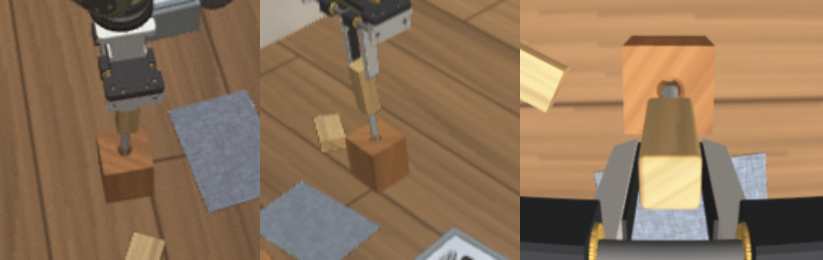

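The tip is in the hole mouth (scene ~(252,143)), no contact force. Continue down while bringing the pivot over the hole.

```bash
python3 -m pendant '[[[0,0,0.8,0],[0.1,0,1.6,0],[0.2,0,2.4,0],[0.3,0,3.2,0],[0.3,0,3.8,0]]]' - 3; python3 -c "
from h import *
delta(388,-284.3,160,3.12)
c=snap('wrist','w10.png');c=snap('scene','s10.png');c=snap('side','d10.png')
a=cv2.imread('pics/d10.png')[270:430,240:400];b=cv2.imread('pics/w10.png')[140:380,180:460];e=cv2.imread('pics/s10.png')[70:210,190:330]
cv2.imwrite('pics/c10.png',np.hstack([cv2.resize(x,(x.shape[1]*260//x.shape[0],260)) for x in (a,e,b)]))
"
```

```text
clock: 11.95
eef_pos: [388.2, -284.1, 171.5]
eef_rot: [3.141, -0.001, 3.121]
wrist_force: [-0.4, 0.6, -1.7]
finger_gap: 28.0
clk 11.95 at [ 388.2 -284.1  171.5] yaw 3.121 rows-> [ 0.02 -0.03  1.15] 0.001 nrows 0.2 q6 -2.26
```

View pics/c10.png

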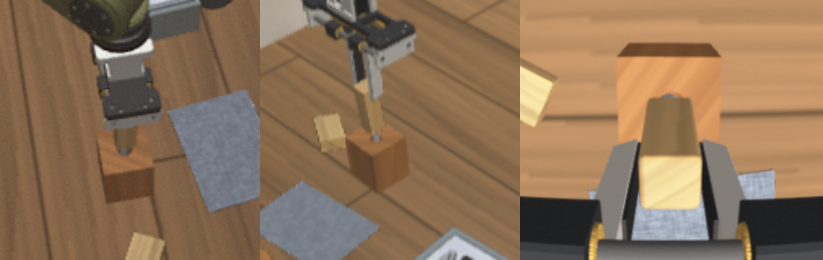

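```bash
python3 -m pendant '[[[0,0,0.4,0],[0,0,0.8,0],[0,0,1.2,0],[0,0,1.2,0]]]' - 3;  python3 -m pendant '[[[0,0,0.3,0],[0,0,0.5,0],[0,0,0.5,0]]]' - 3; python3 -m pendant '[[[0,0,0.3,0],[0,0,0.5,0],[0,0,0.5,0]]]' - 3
```

```text
clock: 12.5
eef_pos: [388.3, -284.0, 159.8]
eef_rot: [3.141, -0.001, 3.121]
wrist_force: [0.2, 1.1, -1.4]
finger_gap: 28.3
clock: 12.8
eef_pos: [388.4, -284.1, 155.2]
eef_rot: [3.141, -0.0, 3.121]
wrist_force: [0.1, -0.5, -1.2]
finger_gap: 27.9
clock: 13.1
eef_pos: [388.5, -284.3, 150.4]
eef_rot: [-3.141, 0.0, 3.121]
wrist_force: [-0.4, -0.9, -0.2]
finger_gap: 27.7
```

```bash
python3 -m pendant '[[[0,0,0.2,0],[0,0,0.3,0],[0,0,0.3,0]]]' - 3; python3 -c "
from h import *
c=snap('wrist','w11.png');c=snap('scene','s11.png');c=snap('side','d11.png')
a=cv2.imread('pics/d11.png')[300:420,260:380];b=cv2.imread('pics/w11.png')[140:380,180:460];e=cv2.imread('pics/s11.png')[80:180,200:300]
cv2.imwrite('pics/c11.png',np.hstack([cv2.resize(x,(x.shape[1]*260//x.shape[0],260)) for x in (a,e,b)]))
"
```

```text
clock: 13.4
eef_pos: [388.5, -284.3, 147.4]
eef_rot: [-3.141, 0.0, 3.121]
wrist_force: [0.2, -0.3, 2.0]
finger_gap: 28.1
```

View pics/c11.png

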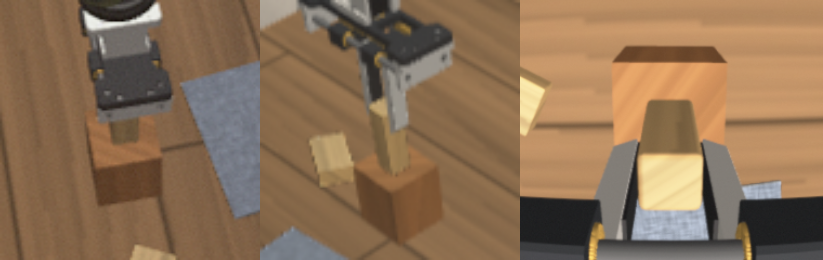

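```bash
python3 -m pendant '[[[0,0,0,0],[0,0,0,0],[0,0,0,0],[0,0,0,0]]]' 0.05; python3 -c "
from h import *
c=snap('wrist','w12.png');e=snap('scene','s12.png');c2=snap('side','d12.png')
a=cv2.imread('pics/d12.png')[300:420,260:380];b=cv2.imread('pics/w12.png')[140:380,180:460];e=cv2.imread('pics/s12.png')[80:180,200:300]
cv2.imwrite('pics/c12.png',np.hstack([cv2.resize(x,(x.shape[1]*260//x.shape[0],260)) for x in (a,e,b)]))
delta(388,-284.3,135,3.12)
"
```

```text
clock: 13.95
eef_pos: [388.4, -284.1, 147.3]
eef_rot: [3.141, -0.0, 3.121]
wrist_force: [-0.4, -0.9, -0.4]
finger_gap: 49.0
clk 14.10 at [ 388.5 -284.2  147.4] yaw 3.121 rows-> [ 0.05 -0.02  1.24] 0.001 nrows 0.2 q6 -2.26
```

View pics/c12.png

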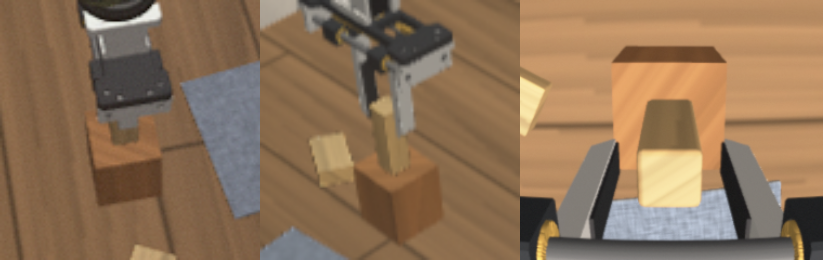

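View pics/w12.png

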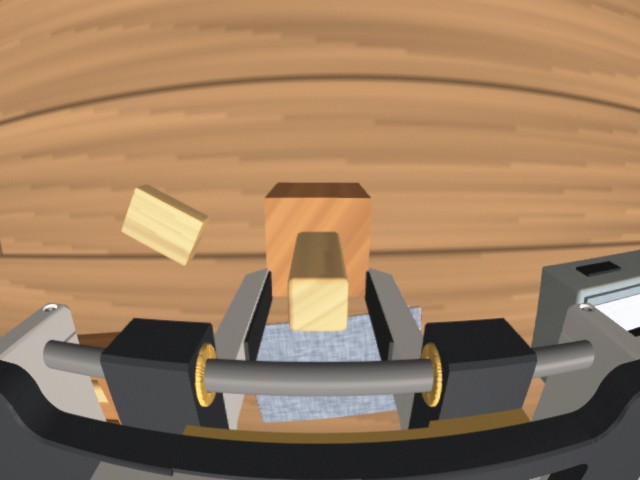

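```bash
python3 - <<'E'
from h import *
d=np.load('pics/w12.png.npz');cw=dict(K=d['K'],pose=d['pose'])
cv2.imwrite('pics/c12z.png',cv2.resize(d['frame'][220:345,270:370,::-1],None,fx=6,fy=6,interpolation=cv2.INTER_CUBIC)[:,:])
print(atz(cw,[[318.5,280],[318.5,330],[290,305],[347,305]],165,True),atz(cw,[[318.5,233]],80,True))
E
```

```text
[[ 376.14580723 -284.62695063  165.        ]
 [ 401.99539652 -285.13444228  165.        ]
 [ 388.44773812 -298.01513203  165.        ]
 [ 388.9814709  -271.72986117  165.        ]] [[ 377.16123512 -284.53817571   80.        ]]
```

View pics/c12z.png

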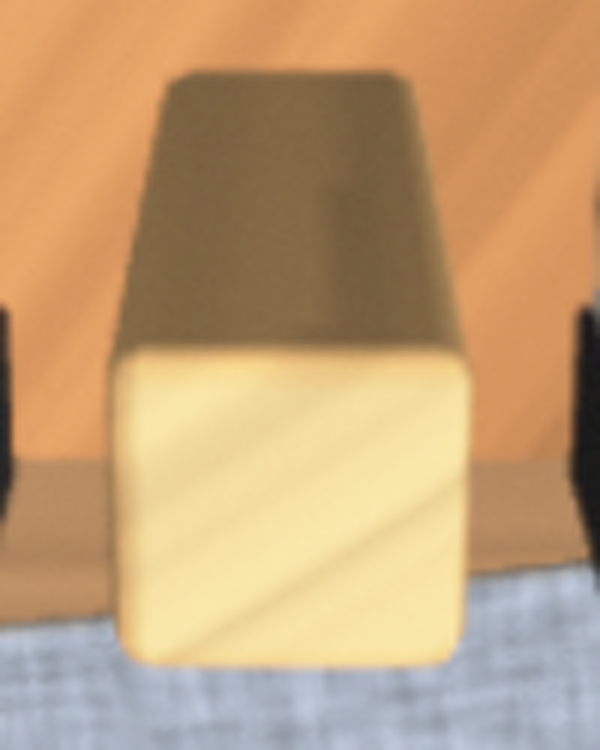

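```bash
python3 -m pendant '[[[0.0,-0.05,0.7,0],[0.0,-0.05,1.4,0],[0.0,-0.05,1.4,0]]]' 0.05;  python3 -m pendant '[[[0,0,0,0],[0,0,0,0],[0,0,0,0],[0,0,0,0],[0,0,0,0]]]' -0.6 30; python3 -c "
from h import *
c=snap('wrist','w13.png')
s,p,w=st();print(p,w,s['wrist_force'],s['moment'],s['finger_gap'])
delta(440,-150,250,1.65)"
```

```text
clock: 14.4
eef_pos: [388.0, -284.3, 132.2]
eef_rot: [3.14, -0.002, 3.121]
wrist_force: [-0.3, 0.8, -0.3]
finger_gap: 49.6
clock: 14.9
eef_pos: [388.5, -284.7, 133.6]
eef_rot: [-3.141, 0.0, 3.121]
wrist_force: [-0.2, 0.7, 0.7]
finger_gap: 27.8
[ 388.50413742 -284.70706584  133.56445048] 3.1207790668301145 [-0.75259445 -0.29275263  1.11440568] [0.03404032 0.00377751 0.01974499] 27.8668510699559
clk 14.95 at [ 388.5 -284.7  133.6] yaw 3.121 rows-> [ -4.87  13.57 -11.64] 1.471 nrows 9.8 q6 -2.26
```

View pics/w13.png

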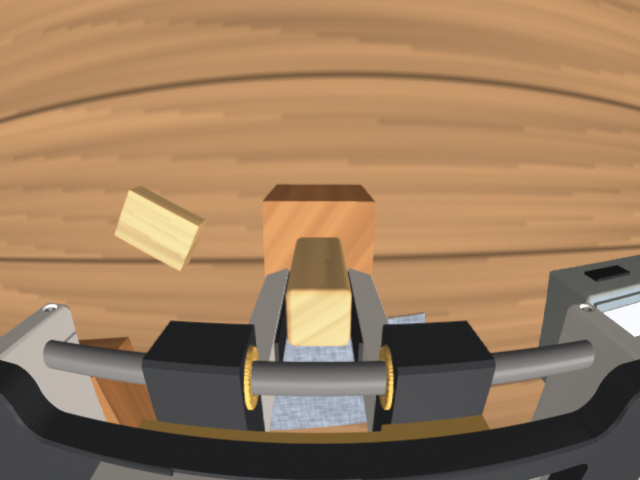

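```bash
python3 -m pendant '[[[0,0,-2,0],[0,0,-4.5,0],[0,0,-7,0],[0,0,-9.5,0],[0,0,-11,0]]]' - 30; python3 -m pendant '[[[-1,1.5,-0.3,0.15],[-2,3.5,-0.3,0.3],[-3.5,6.5,-0.3,0.45],[-5,9.5,-0.3,0.6],[-6.5,12.5,-0.3,0.75]]]'; python3 -c "
from h import *
delta(491,-60,230,1.65)"
```

```text
clock: 15.45
eef_pos: [388.7, -284.8, 245.3]
eef_rot: [-3.14, 0.001, 3.121]
wrist_force: [-0.1, 0.3, -1.0]
finger_gap: 27.7
clock: 15.95
eef_pos: [456.4, -159.9, 246.4]
eef_rot: [-3.142, -0.0, 2.364]
wrist_force: [-0.4, -0.5, -1.0]
finger_gap: 27.4
clk 15.95 at [ 456.4 -159.9  246.4] yaw 2.364 rows-> [4.54 9.55 1.64] 0.714 nrows 4.8 q6 -1.21
```

```bash
python3 -m pendant '[[[0.9,1.9,0.3,0.15],[1.8,3.8,0.7,0.3],[2.7,5.7,1,0.45],[3.6,7.6,1.3,0.6],[4.5,9.5,1.6,0.714]]]'; python3 -m pendant '[[[0,0,0,0],[0,0,0,0]]]'; python3 -c "
from h import *
c=snap('wrist','w14.png')
for n in ('cam_left_slot','cam_right_slot','panel_rib','sander'):
  for a in models.regions_of('wrist',n)[:3]:
    print(n,a['score'],a['point'],a['pixels'].sum(), atz(c,a['point'],84.5,True))
    if n=='panel_rib': print(fit([(c,a['pixels'],True)],PAN,(491,47,.08)))
delta(491,-60,230,1.65)"
```

```text
clock: 16.45
eef_pos: [490.1, -60.7, 230.2]
eef_rot: [-3.141, -0.0, 1.651]
wrist_force: [0.4, 0.4, -1.8]
finger_gap: 27.5
clock: 16.65
eef_pos: [489.8, -61.6, 230.3]
eef_rot: [-3.141, 0.0, 1.66]
wrist_force: [-0.1, -0.6, -1.0]
finger_gap: 27.7
cam_left_slot 0.58 [333.6, 45.3] 492 [[489.58975628  93.2611259   84.5       ]]
cam_right_slot 0.69 [329.3, 156.2] 404 [[494.7577694   -3.19718817  84.5       ]]
panel_rib 0.78 [327.3, 101.5] 15705 [[488.74207144  43.35091218  84.5       ]]
(array([4.91804587e+02, 4.58405396e+01, 7.80262475e-02]), np.float64(0.10500057346025915))
panel_rib 0.16 [552.7, 89.9] 4381 [[704.62293553  92.1936716   84.5       ]]
(array([4.91e+02, 4.70e+01, 8.00e-02]), np.float64(1.0))
sander 0.81 [397.9, 106.5] 24194 [[549.14356959  46.16085984  84.5       ]]
clk 16.90 at [489.8 -62.2 230.6] yaw 1.657 rows-> [0.21 0.14 0.06] 0.007 nrows 0.1 q6 -0.29
```

View pics/w14.png

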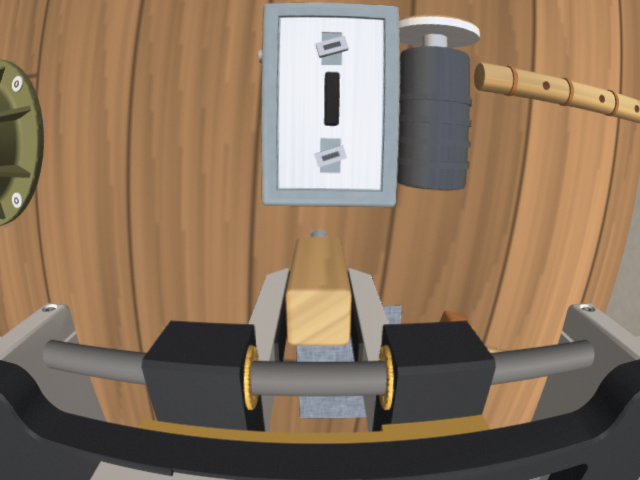

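```bash
python3 - <<'E'
from h import *
d=np.load('pics/w14.png.npz');f=d['frame']
a=f[25:65,310:355];b=f[135:180,308:353]
cv2.imwrite('pics/c14.png',np.hstack([cv2.resize(x[:40,:,::-1],None,fx=8.8,fy=8.8,interpolation=cv2.INTER_CUBIC) for x in (a,b)]))
E
```

```text
(no output)
```

View pics/c14.png

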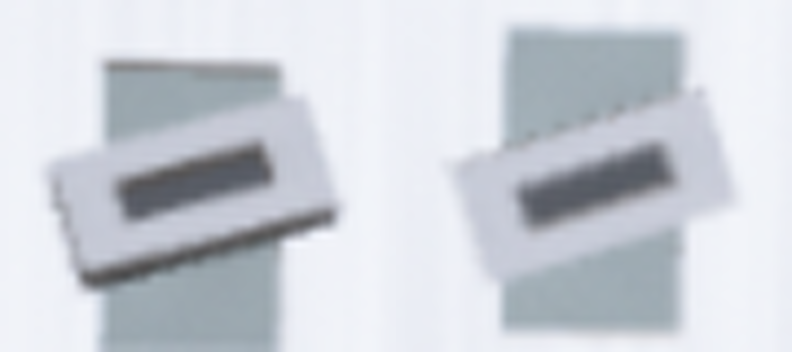

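```bash
python3 - <<'E'
from h import *
np.set_printoptions(suppress=True,precision=2)
d=np.load('pics/w14.png.npz');c=dict(K=d['K'],pose=d['pose'])
for o,sh,q in (((310,25),0,[(118,182),(262,143),(272,182),(125,220)]),((310,25),0,[(50,165),(300,97),(335,210),(85,275)]),((308,135),396,[(516,190),(665,145),(678,185),(530,230)]),((308,135),396,[(450,165),(700,92),(738,203),(490,280)])):
    uv=(np.array(q,float)-[sh,0])/8.8+o-0.5+0.5/8.8
    p=atz(c,uv,84.5,True)[:,:2]
    v=(p[1]-p[0]+p[2]-p[3])/2; w=(p[0]-p[3]+p[1]-p[2])/2
    print(p.mean(0),np.linalg.norm(v),np.linalg.norm(w),np.arctan2(v[1],v[0]),np.arctan2(-w[0],w[1]))
E
```

```text
[487.93  93.2 ] 14.5876728601778 4.046499210752549 0.37896083533581654 0.2910084633437235
[487.82  92.76] 25.0796781805817 11.947162626839074 0.38002152890936985 0.37318441848859685
[495.68  -2.81] 15.027224816499984 4.114726230870867 0.39150893336864334 0.4175264421015214
[495.4   -2.57] 25.19124666279391 11.654336805039392 0.38974762710012195 0.4241357055143935
```

```bash
python3 - <<'E'
from h import *
s=np.load('pics/scene1.png.npz')['frame'];e=np.load('pics/side1.png.npz')['frame']
def cr(f,x,y,n=24): return cv2.resize(f[y-n//2:y+n//2,x-n//2:x+n//2,::-1],(390,390),interpolation=cv2.INTER_CUBIC)
print(s.shape)
for x in ((293,209),(320,227)): pass
cv2.imwrite('pics/c15.png',np.vstack([np.hstack([cr(s,293,209),cr(s,320,227)])]))
cv2.imwrite('pics/c16.png',np.hstack([cr(e,325,237),cr(e,335,262)]))
E
```

```text
(480, 640, 3)
```

View pics/c15.png

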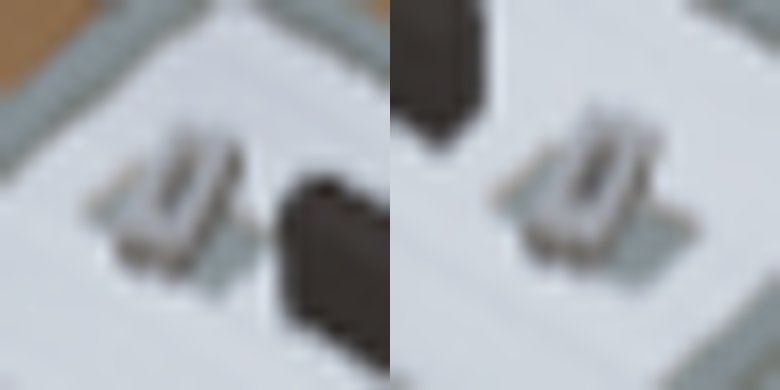

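View pics/c16.png

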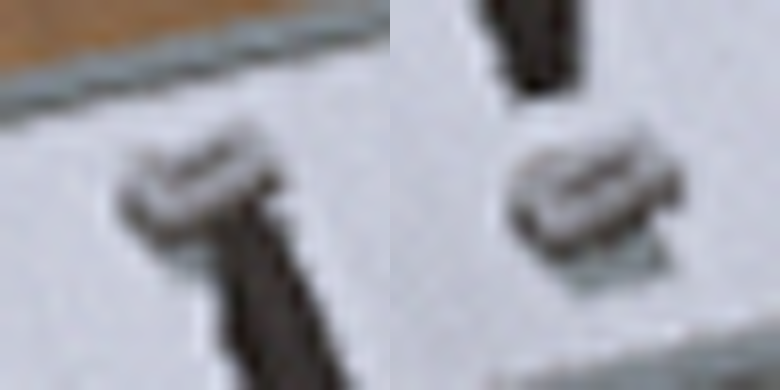

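```bash
python3 - <<'E'
from h import *
np.set_printoptions(suppress=True,precision=1)
s=np.load('pics/scene1.png.npz');e=np.load('pics/side1.png.npz')
k=24/390
def uv(x,y,c): return [c[0]-12+x*k-.5,c[1]-12+y*k-.5]
S=[uv(180,182,(293,209)),uv(596-390,175,(320,227))]
E=[uv(205,168,(325,237)),uv(600-390,182,(335,262))]
print('scene',atz(s,S,84.5),'hole',atz(s,[[251.9,143.7]],80))
print('side',atz(e,E,84.5))
E
```

```text
scene [[494.1  -3.1  84.5]
 [487.3  93.3  84.5]] hole [[ 387.3 -284.5   80. ]]
side [[488.2  95.5  84.5]
 [495.2  -1.6  84.5]]
```

```bash
python3 - <<'E'
from h import *
f=np.load('pics/w14.png.npz')['frame']
cv2.imwrite('pics/c17.png',cv2.resize(f[225:350,275:365,::-1],None,fx=6,fy=6,interpolation=cv2.INTER_CUBIC)[:590])
c=toolcam()
# axis at tool x=0, tip z 118.5, rear z -31.5
P=[[6,-6,118.5],[0,0,118.5],[1.25,6,118.5],[14,-14,53.5],[14,14,53.5],[14,0,-31.5],[-14,0,-31.5],[14,-14,-31.5],[14,14,-31.5]]
print(proj(c,P,True).round(1).tolist())
E
```

```text
[[311.5, 222.5], [318.9, 229.7], [326.4, 228.2], [296.9, 234.1], [341.4, 234.1], [319.6, 288.2], [319.5, 345.7], [285.7, 288.1], [353.6, 288.0]]
```

View pics/c17.png

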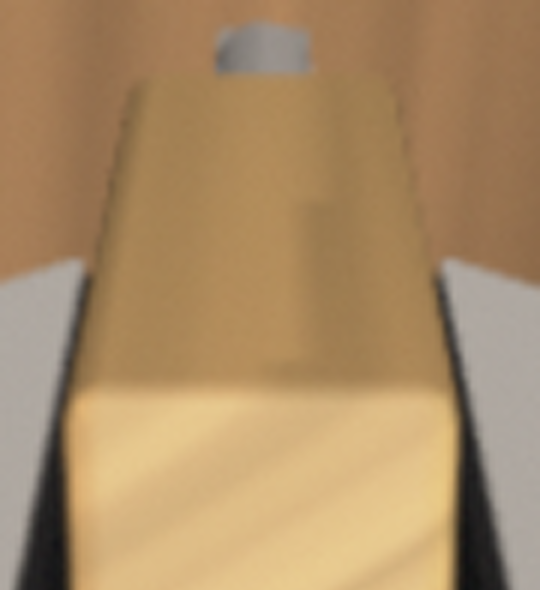

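```bash
python3 -c "
from h import *
delta(494.9,-1.9,213,1.966)"
```

```text
clk 16.90 at [489.8 -62.2 230.6] yaw 1.657 rows-> [5.96 1.03 1.76] -0.309 nrows 2.1 q6 -0.29
```

```bash
python3 -m pendant '[[[1.5,0.25,0.3,-0.08],[3,0.5,0.6,-0.16],[4.5,0.8,1,-0.24],[5.6,1,1.4,-0.3],[5.96,1.03,1.76,-0.309]]]'; python3 -m pendant '[[[0,0,0,0],[0,0,0,0]]]'; python3 -c "
from h import *
delta(494.9,-1.9,213,1.966)
c=snap('wrist','w15.png');c=snap('scene','s15.png');c=snap('side','d15.png')
delta(494.9,-1.9,213,1.966)
a=cv2.imread('pics/s15.png')[180:240,260:320];b=cv2.imread('pics/d15.png')[225:285,305:365]
cv2.imwrite('pics/c15b.png',cv2.resize(np.hstack([a,b]),None,fx=6.6,fy=6.6,interpolation=cv2.INTER_CUBIC))
"
```

```text
clock: 17.4
eef_pos: [495.1, -0.9, 212.7]
eef_rot: [3.141, -0.0, 1.968]
wrist_force: [0.1, 0.3, -0.7]
finger_gap: 27.9
clock: 17.6
eef_pos: [495.1, -1.8, 213.0]
eef_rot: [3.142, 0.0, 1.964]
wrist_force: [-0.6, 0.2, -1.5]
finger_gap: 28.1
clk 17.60 at [495.1  -1.8 213. ] yaw 1.964 rows-> [-0.   -0.02 -0.  ] -0.002 nrows 0.0 q6 -0.47
clk 17.75 at [495.1  -1.8 213.1] yaw 1.965 rows-> [-0.   -0.02  0.01] -0.001 nrows 0.0 q6 -0.47
```

View pics/c15b.png

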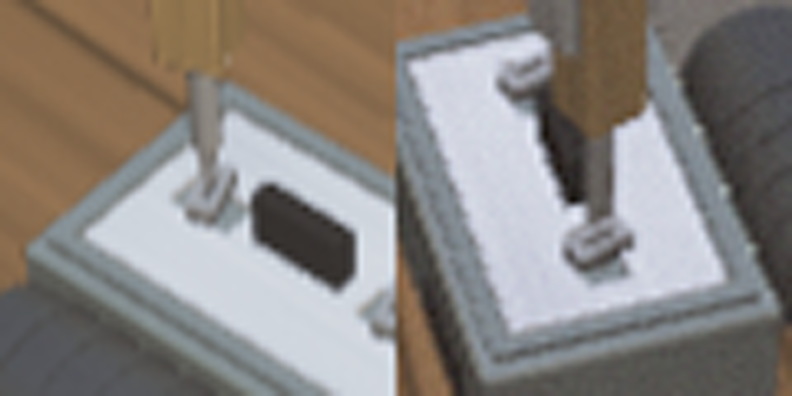

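View pics/w15.png

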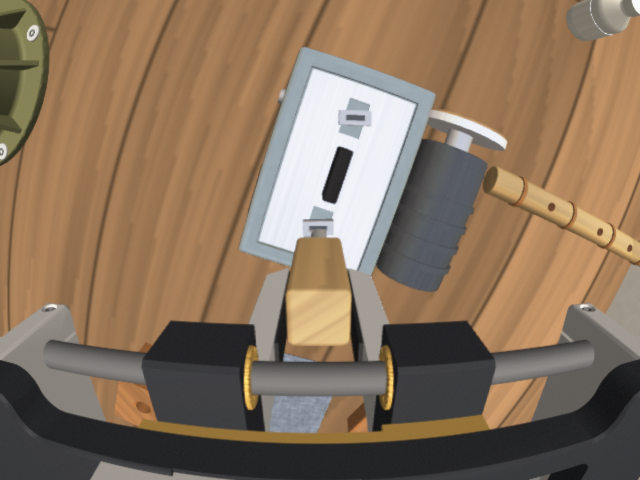

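```bash
python3 - <<'E'
from h import *
f=cv2.imread('pics/w15.png')
def cr(f,x,y,n=24,m=260): return cv2.resize(f[y-n//2:y+n//2,x-n//2:x+n//2],(m,m),interpolation=cv2.INTER_CUBIC)
s=cv2.imread('pics/s15.png');e=cv2.imread('pics/d15.png')
cv2.imwrite('pics/c18.png',np.hstack([cr(s,291,206),cr(e,335,258),cr(f,319,230,36)]))
E
```

```text
(no output)
```

View pics/c18.png

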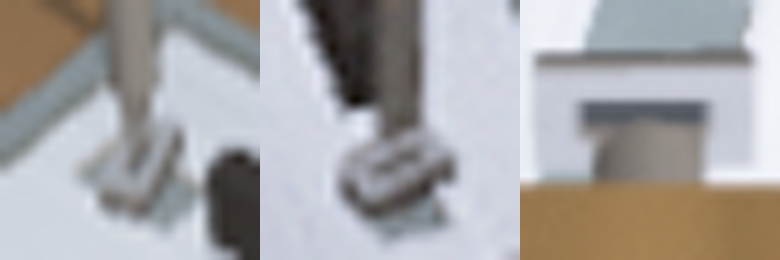

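```bash
cat > ov.py <<'E'
from h import *
def ov(fr,n,ctr,tcp,yaw,tipdz=118.5,tx=0,slots=[(495.2,-2.6)],N=60,m=390):
    d=np.load(fr+'.npz');c=dict(K=d['K'],pose=d['pose']);f=d['frame'][:,:,::-1]
    x0,y0=ctr[0]-N//2,ctr[1]-N//2;k=m/N
    im=cv2.resize(f[y0:y0+N,x0:x0+N],(m,m),interpolation=cv2.INTER_CUBIC);im0=im.copy()
    X=np.array([np.cos(yaw),np.sin(yaw),0]);Y=np.array([np.sin(yaw),-np.cos(yaw),0]);Z=np.array([0,0,-1.])
    def P(p):
        p=np.atleast_2d(p).astype(float);w=np.array(tcp)+(p[:,:1]+tx)*X+p[:,1:2]*Y+p[:,2:]*Z
        return w
    def L(w,col):
        uv=(proj(c,w,n=='wrist')-[x0,y0]+.5)*k
        cv2.polylines(im,[(uv*8).round().astype(np.int32)],False,col,1,cv2.LINE_AA,3)
    t=tipdz
    L(P([[-1.25,-6,t],[-1.25,6,t],[1.25,6,t],[1.25,-6,t],[-1.25,-6,t]]),(0,0,255))
    L(P([[0,-6,t],[0,-6,t-18]]),(0,0,255));L(P([[0,6,t],[0,6,t-18]]),(0,0,255))
    a=np.linspace(0,6.28,25)
    for z in (t-18,t-65): L(P(np.stack([6*np.cos(a),6*np.sin(a),0*a+z],1)),(255,0,0))
    L(P([[-14,-14,t-65],[-14,14,t-65],[14,14,t-65],[14,-14,t-65],[-14,-14,t-65]]),(255,0,255))
    for s in slots:
        w=np.array([s[0],s[1],84.5]); sy=yaw-np.pi/2
        A=np.array([np.cos(sy),np.sin(sy),0]);B=np.array([-np.sin(sy),np.cos(sy),0])
        for hx,hy in ((7.5,2.25),(13,6)): L(np.array([w+i*hx*A+j*hy*B for i,j in ((1,1),(1,-1),(-1,-1),(-1,1),(1,1))]),(0,160,0))
    return np.vstack([im0,im]) if m<300 else np.hstack([im0,im])
E
python3 - <<'E'
from ov import *
t=(495.1,-1.8,213.1);y=1.965
a=ov('pics/s15.png','scene',(291,200),t,y,N=40);b=ov('pics/d15.png','side',(335,252),t,y,N=40)
cv2.imwrite('pics/o1.png',a);cv2.imwrite('pics/o2.png',b);cv2.imwrite('pics/o3.png',ov('pics/w15.png','wrist',(319,235),t,y,N=60))
E
```

```text
(no output)
```

View pics/o1.png

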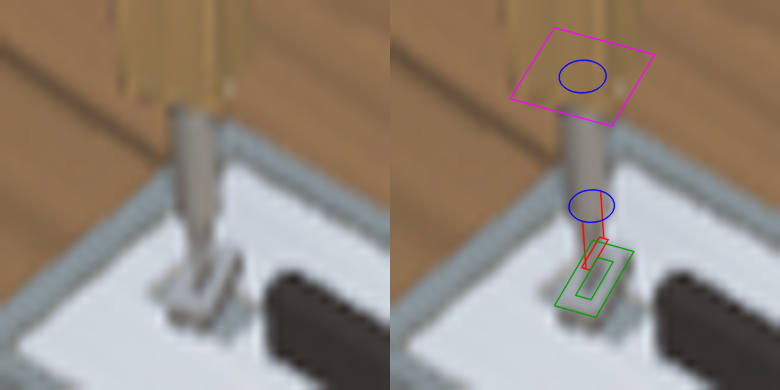

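View pics/o2.png

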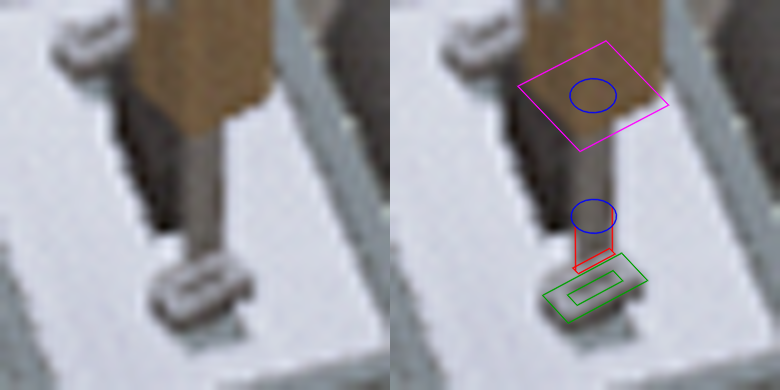

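View pics/o3.png

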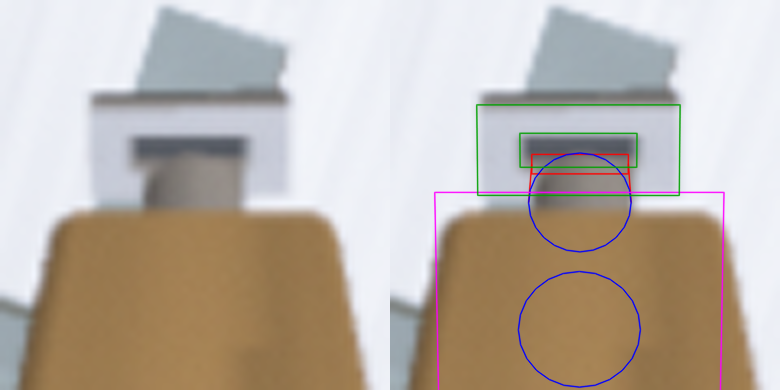

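```bash
python3 -m pendant '[[[-0.04,-0.075,0.3,0],[-0.04,-0.075,0.6,0],[-0.04,-0.075,0.9,0],[-0.04,-0.075,0.9,0]]]'; python3 -m pendant '[[[0,0,0.1,0],[0,0,0.2,0],[0,0,0.2,0]]]';python3 -m pendant '[[[0,0,0.1,0],[0,0,0.1,0]]]'
```

```text
clock: 18.15
eef_pos: [494.3, -2.0, 203.3]
eef_rot: [-3.141, -0.0, 1.966]
wrist_force: [0.1, 0.4, -2.1]
finger_gap: 27.8
clock: 18.45
eef_pos: [494.5, -1.9, 201.8]
eef_rot: [-3.141, -0.0, 1.966]
wrist_force: [-0.1, -0.1, -1.7]
finger_gap: 28.1
clock: 18.65
eef_pos: [494.5, -1.9, 200.8]
eef_rot: [-3.141, -0.0, 1.966]
wrist_force: [0.1, 0.3, -1.4]
finger_gap: 28.1
```

```bash
python3 -m pendant '[[[0,0,0.1,0],[0,0,0.2,0],[0,0,0.2,0]]]';python3 -m pendant '[[[0,0,0.1,0],[0,0,0.1,0]]]'; python3 -c "
from ov import *
c=snap('wrist','w16.png');c=snap('scene','s16.png');c=snap('side','d16.png')
s,p,w=st();print(p,w,s['wrist_force'],s['moment'])
a=ov('pics/s16.png','scene',(291,200),p,w,N=40,m=260);b=ov('pics/d16.png','side',(335,252),p,w,N=40,m=260);e=ov('pics/w16.png','wrist',(319,235),p,w,N=60,m=260)
cv2.imwrite('pics/o4.png',np.hstack([a,b,e]))
"
```

```text
clock: 18.95
eef_pos: [494.5, -2.0, 198.6]
eef_rot: [-3.141, -0.0, 1.966]
wrist_force: [0.6, 0.3, -0.9]
finger_gap: 28.0
clock: 19.15
eef_pos: [494.5, -1.9, 197.7]
eef_rot: [-3.141, -0.0, 1.966]
wrist_force: [-0.8, 0.0, -1.6]
finger_gap: 28.1
[494.54103336  -1.92075577 197.86468059] 1.9659932755933933 [-0.26986801  0.19170033 -1.223247  ] [-0.0325812   0.07763393 -0.01750581]
```

View pics/o4.png

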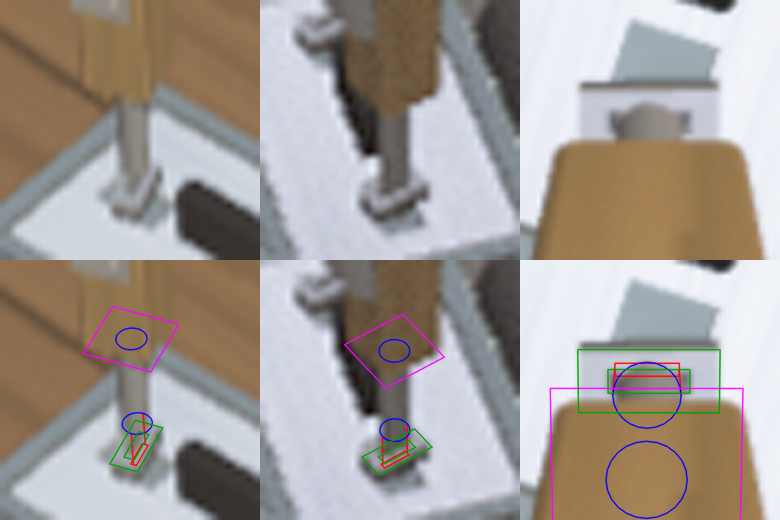

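```bash
python3 -m pendant '[[[0,0,0,-0.12],[0,0,0,-0.24],[0,0,0,-0.36],[0,0,0,-0.48],[0,0,0,-0.6]]]'; python3 -c "
from h import *
s,p,w=st();print(p,w,s['wrist_force'],s['moment'])"; python3 -m pendant '[[[0,0,0,-0.12],[0,0,0,-0.24],[0,0,0,-0.36],[0,0,0,-0.48],[0,0,0,-0.54]]]'; python3 -c "
from h import *
s,p,w=st();print(p,w,s['wrist_force'],s['moment'])
c=snap('wrist','w17.png')"
```

```text
clock: 19.8
eef_pos: [494.7, -2.1, 197.9]
eef_rot: [3.141, 0.001, 2.571]
wrist_force: [1.6, -1.1, -2.0]
finger_gap: 28.0
[494.70548638  -2.06242918 197.93810518] 2.570731230421388 [ 1.60814243 -1.07909898 -2.01302668] [-0.14727129 -0.29889287 -0.11402205]
clock: 20.3
eef_pos: [494.8, -2.0, 197.9]
eef_rot: [3.142, 0.001, 3.11]
wrist_force: [0.9, 0.2, -1.4]
finger_gap: 28.0
[494.75820594  -1.98028812 197.94516745] 3.110442295650054 [ 0.87929019  0.23405925 -1.43306136] [ 0.08301706 -0.42554275 -0.09730763]
```

View pics/w17.png

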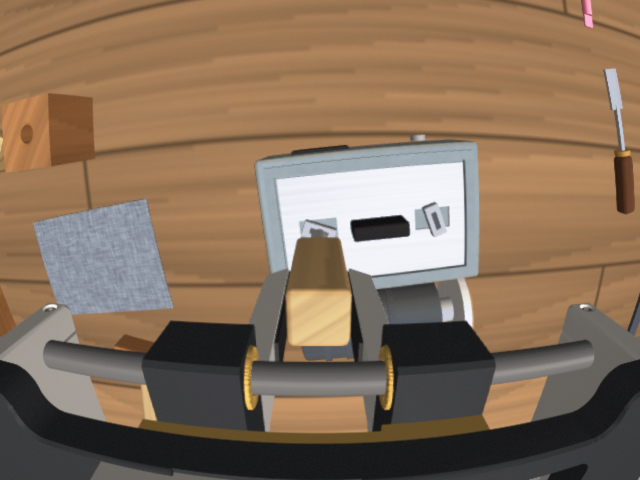

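```bash
M() { python3 -c "
from h import *
s,p,w=st();print(p.round(1),round(w,3),s['wrist_force'].round(1),s['moment'].round(3))"; }; python3 -m pendant '[[[0,0,0,-0.06],[0,0,0,-0.12],[0,0,0,-0.16]]]'>/dev/null; M; python3 -m pendant '[[[0,0,0,-0.04],[0,0,0,-0.06]]]'>/dev/null; M; python3 -m pendant '[[[0,0,0,-0.04],[0,0,0,-0.06]]]'>/dev/null; M
```

```text
[494.7  -1.9 197.9] -3.017 [ 1.4 -0.1 -2.2] [ 0.161 -0.483 -0.046]
[494.7  -1.9 197.9] -2.957 [ 1.6  0.2 -1.9] [ 0.159 -0.538 -0.083]
[494.7  -1.9 197.9] -2.897 [ 2.2  0.4 -1.5] [ 0.246 -0.605 -0.116]
```

```bash
M() { python3 -c "
from h import *
s,p,w=st();print(p.round(1),round(w,3),s['wrist_force'].round(1),s['moment'].round(3))"; }; python3 -m pendant '[[[0,0,0,-0.03],[0,0,0,-0.04]]]'>/dev/null; M; python3 -m pendant '[[[0,0,0,-0.03],[0,0,0,-0.04]]]'>/dev/null; M; python3 -c "
from h import *
c=snap('wrist','w18.png');c=snap('scene','s18.png')
a=cv2.imread('pics/w18.png')[120:300,230:500];b=cv2.imread('pics/s18.png')[180:240,260:350]
cv2.imwrite('pics/c19.png',np.hstack([cv2.resize(a,(540,360)),cv2.resize(b,(540,360),interpolation=cv2.INTER_CUBIC)[:,:260]]))"
```

```text
[494.7  -1.9 197.9] -2.856 [ 1.9  1.  -2.5] [ 0.326 -0.695 -0.046]
[494.7  -1.9 197.9] -2.816 [ 2.   0.6 -1.5] [ 0.385 -0.821 -0.11 ]
```

View pics/c19.png

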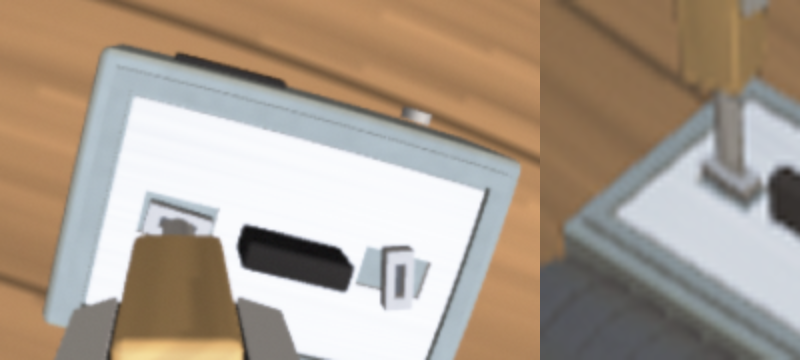

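```bash
python3 - <<'E'
from h import *
f=cv2.imread('pics/w18.png');s=manip.read_state();print(s['finger_gap'],s['moment'],s['wrist_force'],s['effort'])
cv2.imwrite('pics/c20.png',cv2.resize(f[205:245,290:350],(780,520),interpolation=cv2.INTER_CUBIC))
E
```

```text
27.502303515993162 [ 0.42565845 -0.80393678 -0.06164546] [ 3.67539587  1.00757959 -0.70983413] [ -0.50139846 -46.20356441 -33.56116891  -0.55585446   1.04145069
  -0.32827958]
```

View pics/c20.png

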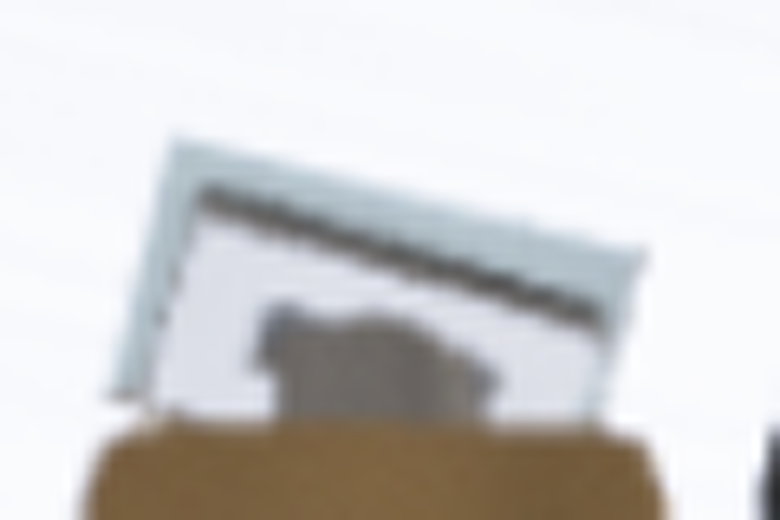

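```bash
M() { python3 -c "
from h import *
s,p,w=st();print(p.round(1),round(w,3),s['wrist_force'].round(1),s['moment'].round(3),s['finger_gap'].round(2),s['effort'][5].round(3))"; }; for i in 1; do python3 -m pendant '[[[0,0,0,-0.03],[0,0,0,-0.05]]]'>/dev/null; M; done;  python3 -m pendant '[[[0,0,0,-0.03],[0,0,0,-0.05]]]'>/dev/null; M; python3 -c "
from h import *
c=snap('wrist','w19.png');f=cv2.imread('pics/w19.png')
cv2.imwrite('pics/c21.png',cv2.resize(f[205:245,290:350],(780,520),interpolation=cv2.INTER_CUBIC))"
```

```text
Traceback (most recent call last):
AttributeError: 'float' object has no attribute 'round'
Traceback (most recent call last):
AttributeError: 'float' object has no attribute 'round'
```

View pics/c21.png

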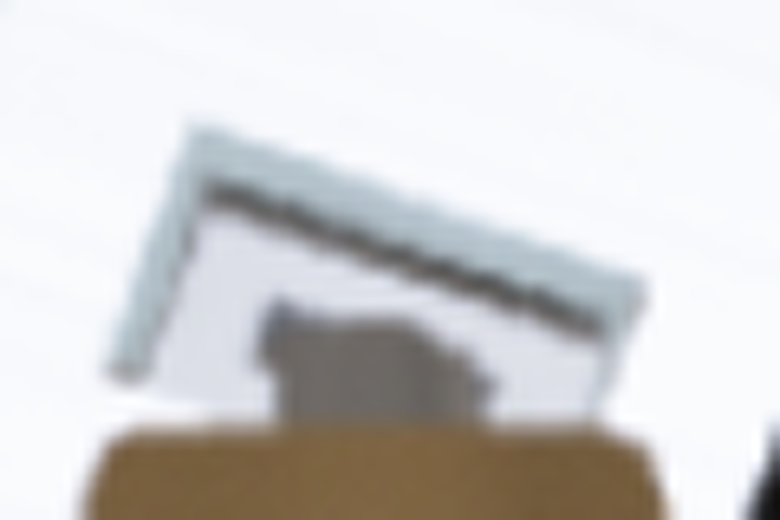

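```bash
cat > m.py <<'E'
from h import *
s,p,w=st();print(round(s['clock'],2),p.round(1),round(w,3),s['wrist_force'].round(1),s['moment'].round(3),round(s['finger_gap'],2),round(s['effort'][5],3))
E
python3 m.py; python3 -m pendant '[[[0,0,0,-0.02],[0,0,0,-0.04]]]'>/dev/null; python3 m.py; python3 -m pendant '[[[0,0,0,-0.02],[0,0,0,-0.04]]]'>/dev/null; python3 m.py; python3 -c "
from h import *
c=snap('wrist','w20.png');f=cv2.imread('pics/w20.png')
cv2.imwrite('pics/c22.png',cv2.resize(f[205:245,290:350],(780,520),interpolation=cv2.INTER_CUBIC))"
```

```text
22.0 [494.6  -1.9 197.9] -2.714 [ 3.5  1.4 -1.6] [ 0.543 -0.889 -0.142] 27.53 0.135
22.2 [494.5  -1.9 197.9] -2.676 [ 3.4  1.3 -1.2] [ 0.594 -0.953 -0.154] 28.08 0.288
22.4 [494.5  -1.8 197.9] -2.636 [ 2.1  2.7 -0.4] [ 0.952 -0.867 -0.204] 27.74 0.223
```

View pics/c22.png

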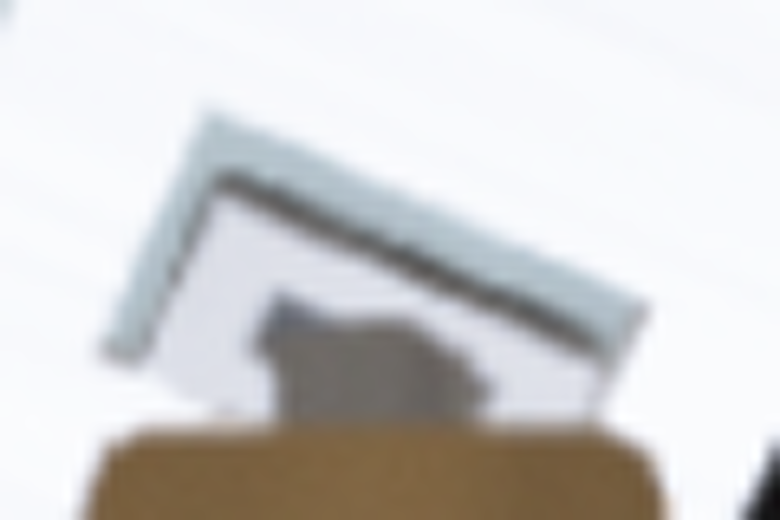

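```bash
python3 -m pendant '[[[0,0,0,0.1],[0,0,0,0.2],[0,0,0,0.22]]]'>/dev/null; python3 m.py; python3 -m pendant '[[[0,0,-0.5,0],[0,0,-1.2,0],[0,0,-2.2,0],[0,0,-2.2,0]]]'>/dev/null; python3 m.py; python3 -c "
from h import *
c=snap('wrist','w21.png');f=cv2.imread('pics/w21.png')
cv2.imwrite('pics/c23.png',cv2.resize(f[180:300,260:400],(700,600),interpolation=cv2.INTER_CUBIC))"
```

```text
22.75 [494.5  -2.  197.8] -2.859 [ 2.2  0.8 -0.6] [ 0.389 -0.753  0.048] 27.83 1.069
23.15 [494.9  -2.1 221.5] -2.856 [ 0.7  0.5 -1.2] [ 0.074 -0.018 -0.01 ] 28.25 -0.029
```

View pics/c23.png

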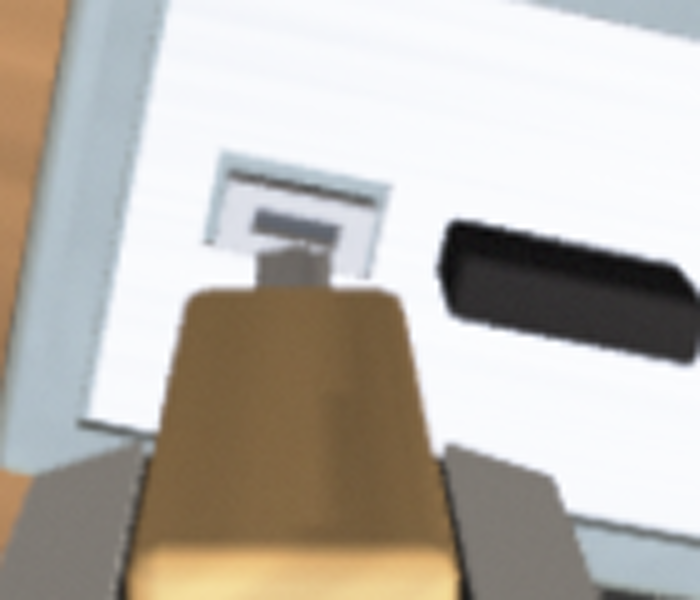

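View pics/w21.png

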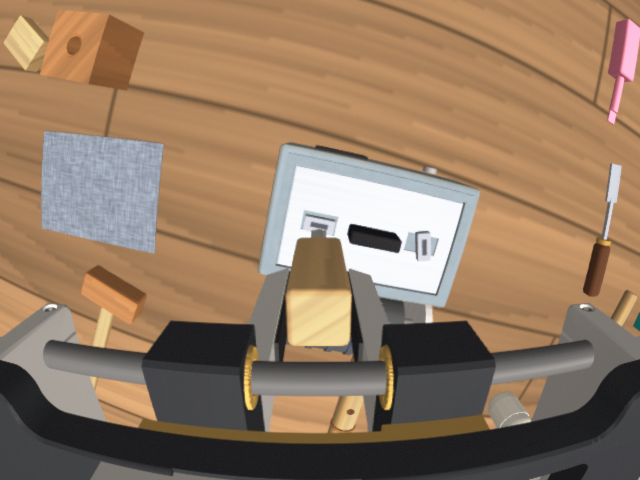

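```bash
python3 -c "
from h import *
delta(486.9,93.8,245,1.957)"
```

```text
clk 23.20 at [494.7  -2.  220.7] yaw -2.857 rows-> [-1.95  9.41 -2.44] 1.47 nrows 9.8 q6 -1.93
```

```bash
python3 -m pendant '[[[0,0,-1.2,0.14],[0,0,-2.4,0.28],[-0.4,2,-2.4,0.43],[-0.8,4,-2.4,0.58],[-1.2,6,-2.4,0.73]]]' >/dev/null; python3 -c "
from h import *
delta(486.9,93.8,245,1.957)"
```

```text
clk 23.70 at [488.9  59.6 243.7] yaw 2.690 rows-> [ 1.67  2.99 -0.13] 0.733 nrows 4.9 q6 -1.07
```

```bash
python3 -m pendant '[[[0.4,0.7,0,0.15],[0.8,1.4,0,0.3],[1.2,2.2,0,0.45],[1.67,3,0,0.6],[1.67,3,0,0.735]]]' >/dev/null;python3 -m pendant '[[[0,0,0.8,0],[0,0,1.6,0],[0,0,2.4,0],[0,0,3,0],[0,0,3,0]]]' >/dev/null; python3 -c "
from ov import *
delta(486.9,93.8,213,1.957)
c=snap('wrist','w22.png');c=snap('scene','s22.png');c=snap('side','d22.png')
s,p,w=st();print(p,w)
L=[(487.9,93.3)]
cv2.imwrite('pics/o5.png',ov('pics/s22.png','scene',(318,220),p,w,N=40,slots=L));cv2.imwrite('pics/o6.png',ov('pics/d22.png','side',(325,228),p,w,N=40,slots=L));cv2.imwrite('pics/o7.png',ov('pics/w22.png','wrist',(319,235),p,w,N=60,slots=L))
"
```

```text
clk 24.70 at [486.7  93.1 212.7] yaw 1.962 rows-> [ 0.05  0.04 -0.03] 0.005 nrows 0.0 q6 -0.28
[487.22250883  93.25569074 214.08516375] 1.9613754727427521
```

View pics/o5.png

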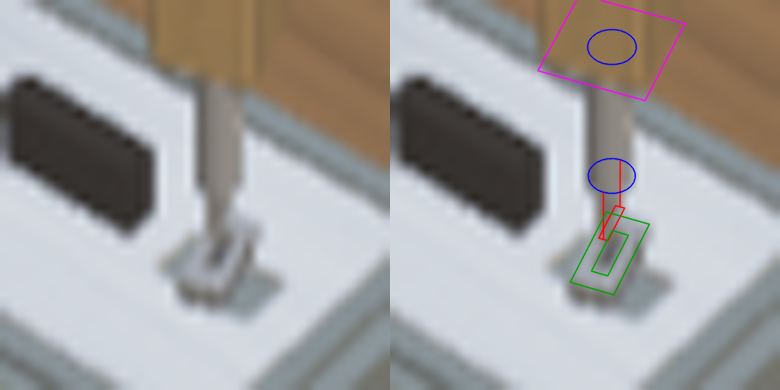

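View pics/o6.png

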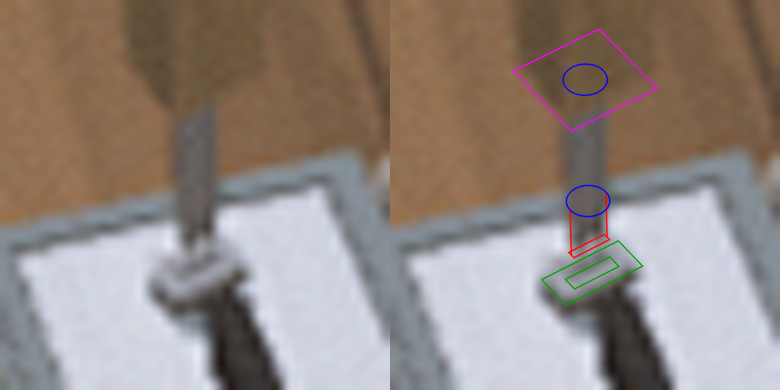

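View pics/o7.png

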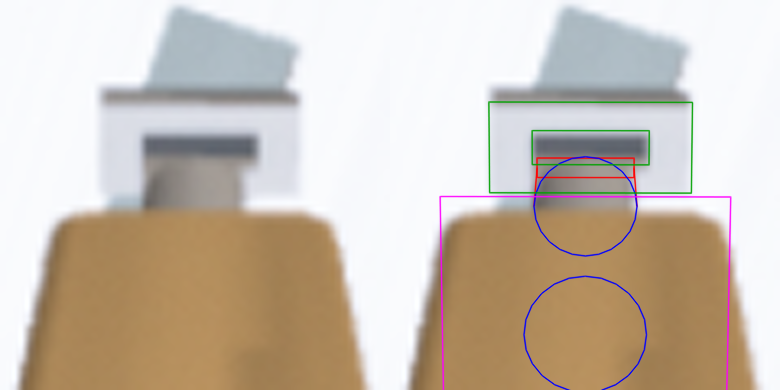

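```bash
python3 -m pendant '[[[0,0.06,0.3,0],[0,0.06,0.6,0],[0,0.06,0.8,0],[0,0.06,0.8,0]]]'>/dev/null; python3 m.py; python3 -m pendant '[[[0,0,0.1,0],[0,0,0.2,0],[0,0,0.2,0]]]' >/dev/null; python3 m.py;python3 -m pendant '[[[0,0,0.1,0],[0,0,0.1,0]]]' >/dev/null; python3 m.py
```

```text
25.25 [487.5  93.5 205.5] 1.961 [-0.  -1.1 -0.4] [-0.047  0.055 -0.015] 27.92 -0.002
25.55 [487.6  93.5 203.7] 1.961 [-0.2  0.1 -1.3] [-0.054  0.085  0.006] 27.9 -0.0
25.75 [487.6  93.5 202.8] 1.961 [ 0.2  0.8 -1. ] [-0.012  0.021 -0.048] 28.21 -0.0
```

```bash
python3 -m pendant '[[[0,0,0.1,0],[0,0,0.2,0],[0,0,0.2,0]]]' >/dev/null; python3 m.py;python3 -m pendant '[[[0,0,0.1,0],[0,0,0.2,0],[0,0,0.2,0]]]' >/dev/null; python3 m.py; python3 -m pendant '[[[0,0,0.1,0],[0,0,0.1,0]]]' >/dev/null; python3 m.py
```

```text
26.05 [487.6  93.5 200.7] 1.961 [ 0.  -0.4 -1.3] [-0.051  0.003 -0.038] 27.75 0.0
26.35 [487.6  93.5 198.7] 1.961 [-0.2 -0.1 -1. ] [-0.045  0.041  0.006] 27.97 0.0
26.55 [487.6  93.5 197.7] 1.961 [ 0.1 -0.4 -1.6] [-0.056  0.021  0.034] 27.52 0.0
```

```bash
python3 -m pendant '[[[0,0,0,-0.13],[0,0,0,-0.26],[0,0,0,-0.39],[0,0,0,-0.52],[0,0,0,-0.65]]]'>/dev/null; python3 m.py; python3 -m pendant '[[[0,0,0,-0.13],[0,0,0,-0.26],[0,0,0,-0.39],[0,0,0,-0.52],[0,0,0,-0.63]]]'>/dev/null; python3 m.py;  python3 -m pendant '[[[0,0,0,-0.08],[0,0,0,-0.16],[0,0,0,-0.2]]]'>/dev/null; python3 m.py; python3 -c "
from h import *
c=snap('wrist','w23.png');f=cv2.imread('pics/w23.png')
cv2.imwrite('pics/c24.png',cv2.resize(f[195:255,280:370],(780,520),interpolation=cv2.INTER_CUBIC))"
```

```text
27.05 [487.5  93.7 197.8] 2.616 [-0.7  0.5 -2.1] [ 0.329  0.223 -0.063] 27.87 2.632
27.55 [487.5  93.7 197.8] -3.037 [-1.1  1.  -1.4] [ 0.503  0.3   -0.092] 28.04 1.879
27.85 [487.5  93.7 197.8] -2.839 [ 0.1  2.9 -1.5] [ 0.515  0.229 -0.065] 28.1 0.082
```

View pics/c24.png

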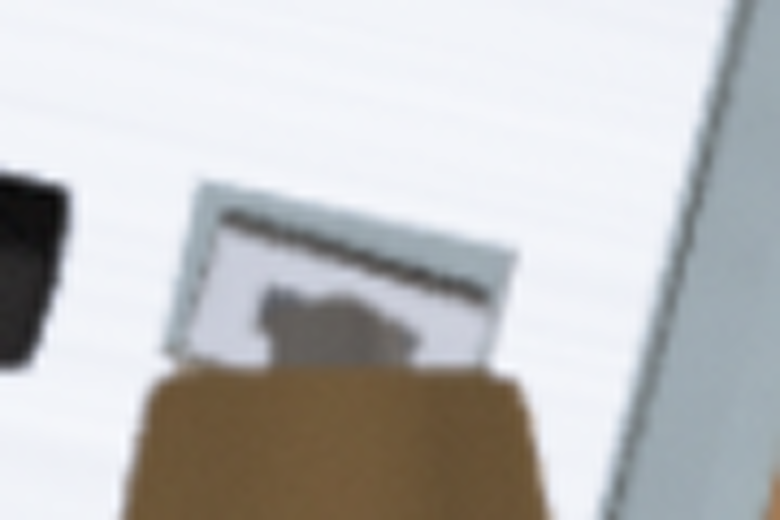

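```bash
python3 -m pendant '[[[0,0,0,-0.05],[0,0,0,-0.1],[0,0,0,-0.12]]]'>/dev/null; python3 m.py; python3 -m pendant '[[[0,0,0,-0.04],[0,0,0,-0.06]]]'>/dev/null; python3 m.py;  python3 -m pendant '[[[0,0,0,-0.03],[0,0,0,-0.05]]]'>/dev/null; python3 m.py; python3 -c "
from h import *
c=snap('wrist','w24.png');f=cv2.imread('pics/w24.png')
cv2.imwrite('pics/c25.png',cv2.resize(f[195:255,280:370],(780,520),interpolation=cv2.INTER_CUBIC))"
```

```text
28.2 [487.5  93.7 197.8] -2.722 [-1.   1.6 -0.2] [ 0.679  0.45  -0.117] 27.83 -0.267
28.4 [487.5  93.6 197.8] -2.662 [-1.9  2.  -0.9] [ 0.541  0.476 -0.114] 27.99 -0.082
28.6 [487.5  93.6 197.8] -2.611 [-0.8  2.3 -0.3] [ 0.613  0.528 -0.189] 27.66 0.062
```

View pics/c25.png

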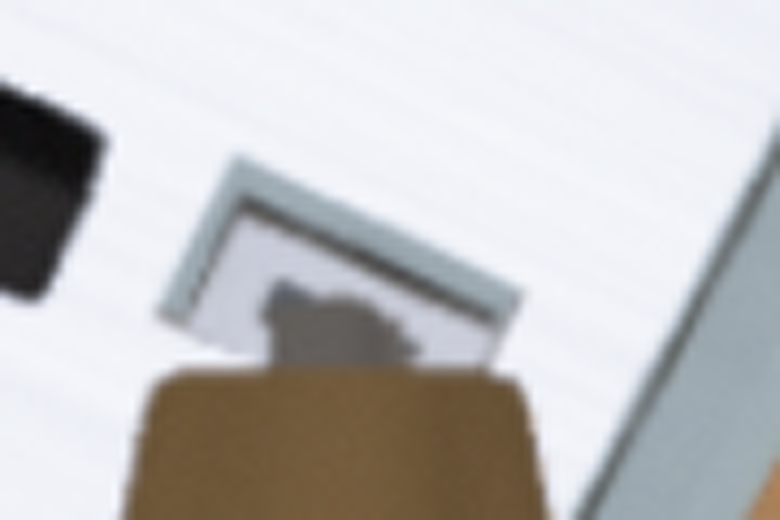

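```bash
python3 -m pendant '[[[0,0,0,-0.03],[0,0,0,-0.03]]]'>/dev/null; python3 m.py; python3 -m pendant '[[[0,0,0,0.1],[0,0,0,0.2],[0,0,0,0.25],[0,0,0,0.25]]]'>/dev/null; python3 m.py; python3 -m pendant '[[[0,0,-0.5,0],[0,0,-1.2,0],[0,0,-2.4,0],[0,0,-4.5,0],[0,0,-5.2,0]]]'>/dev/null; python3 m.py; python3 -c "
from h import *
c=snap('wrist','w25.png')
delta(388.7,-284.7,235,3.12)"
```

```text
28.85 [487.6  93.6 197.8] -2.581 [-1.7  1.1 -1.4] [ 0.647  0.646 -0.28 ] 27.85 -0.714
29.25 [487.6  93.4 197.8] -2.833 [-1.9  1.8 -1.1] [0.344 0.55  0.01 ] 27.63 1.04
29.75 [488.4  93.5 252.6] -2.832 [-0.8  0.  -1.4] [ 0.073 -0.01   0.017] 27.93 -0.001
clk 29.80 at [488.4  93.5 252.6] yaw -2.832 rows-> [ 21.03 -32.98   1.71] 0.331 nrows 7.8 q6 -1.76
```

View pics/w25.png

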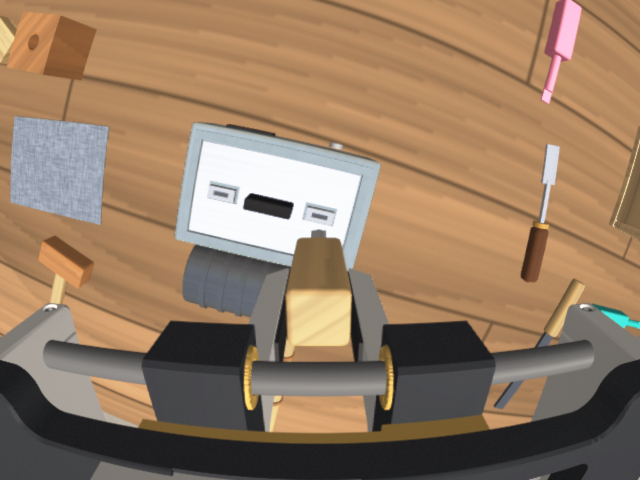

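Both heads (wrist (223,193) and (320,214)) now lie along their openings; the panel sits in its seat. Returning the driver to the block.

```bash
python3 -m pendant '[[[2,-3.3,0,0.05],[4.5,-7,0,0.1],[7,-11,0,0.15],[9.5,-15,0,0.2],[12,-19,0,0.25]]]'>/dev/null; python3 -m pendant '[[[2.5,-4,0,0.05],[4.5,-7,0.5,0.08],[6.5,-10,1,0.08],[7,-11,1.2,0.08],[7,-11,1.2,0.08]]]'>/dev/null; python3 -m pendant '[[[0,0,0,0],[0,0,0,0]]]'>/dev/null; python3 -c "
from h import *
delta(388.4,-284.5,235,3.12)"
```

```text
clk 31.00 at [ 368.5 -237.1  238. ] yaw 3.122 rows-> [-2.08 -4.7   0.3 ] 0.002 nrows 1.0 q6 -2.21
```

```bash
python3 -m pendant '[[[-0.7,-1.6,0,0],[-1.4,-3.2,0,0],[-2.08,-4.7,0.3,0],[-2.08,-4.7,0.3,0],[-2.08,-4.7,0.3,0]]]'>/dev/null; python3 -c "
from h import *
delta(388.4,-284.5,235,3.12)
c=snap('wrist','w26.png');c=snap('scene','s26.png');c=snap('side','d26.png')
a=cv2.imread('pics/d26.png')[290:410,250:370];b=cv2.imread('pics/w26.png')[180:300,250:390];e=cv2.imread('pics/s26.png')[80:180,200:300]
cv2.imwrite('pics/c26.png',np.hstack([cv2.resize(x,(x.shape[1]*260//x.shape[0],260)) for x in (a,e,b)]))"
```

```text
clk 31.50 at [ 387.9 -284.5  234.7] yaw 3.122 rows-> [-0.05  0.   -0.03] 0.002 nrows 0.0 q6 -2.26
```

View pics/c26.png

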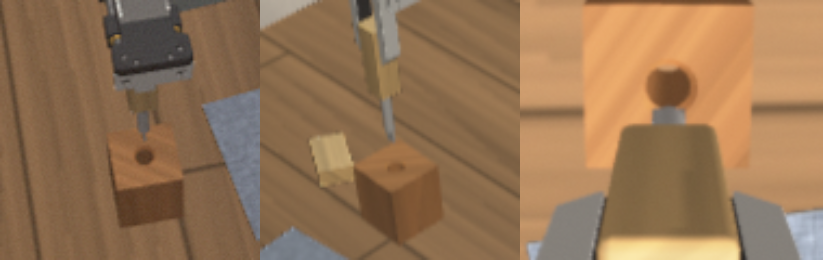

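```bash
python3 -m pendant '[[[0,0,1,0],[0,0,2,0],[0,0,3,0],[0,0,4,0],[0,0,4.5,0]]]'>/dev/null; python3 m.py; python3 -m pendant '[[[0,0,1,0],[0,0,2,0],[0,0,3,0],[0,0,4,0],[0,0,4.5,0]]]'>/dev/null; python3 m.py; python3 -m pendant '[[[0,0,0.4,0],[0,0,0.8,0],[0,0,0.8,0]]]'>/dev/null; python3 m.py
```

```text
32.15 [ 387.3 -285.1  188.4] 3.121 [-0.2  0.  -1.1] [ 0.045 -0.024 -0.03 ] 27.78 0.001
32.65 [ 387.4 -285.2  143.7] 3.121 [ 0.3  0.9 -0.1] [-0.028  0.014 -0.001] 27.97 -0.0
32.95 [ 387.6 -285.3  136.5] 3.121 [-0.1 -0.2 -1.2] [0.049 0.046 0.01 ] 27.8 -0.0
```

```bash
python3 -m pendant '[[[0,0,0.1,0],[0,0,0.2,0],[0,0,0.25,0]]]'>/dev/null; python3 m.py;  python3 -m pendant '[[[0,0,0.05,0],[0,0,0.1,0]]]'>/dev/null; python3 m.py; python3 -m pendant '[[[0,0,0,0],[0,0,0,0],[0,0,0,0],[0,0,0,0]]]' 0.05 >/dev/null; python3 m.py; python3 -c "
from h import *
c=snap('scene','s27.png');c=snap('side','d27.png')
a=cv2.imread('pics/d27.png')[290:410,250:370];e=cv2.imread('pics/s27.png')[80:180,200:300]
cv2.imwrite('pics/c27.png',np.hstack([cv2.resize(x,(x.shape[1]*360//x.shape[0],360)) for x in (a,e)]))"
```

```text
33.25 [ 387.7 -285.4  134.4] 3.121 [ 0.1  0.1 -1.4] [0.028 0.018 0.022] 28.03 -0.0
33.45 [ 387.8 -285.5  133.6] 3.121 [-1.6  2.3  6.1] [0.532 0.522 0.007] 27.88 -0.007
33.85 [ 387.7 -285.4  133.4] 3.121 [-1.2  0.7 -0.7] [ 0.062 -0.019  0.013] 48.89 -0.0
```

View pics/c27.png

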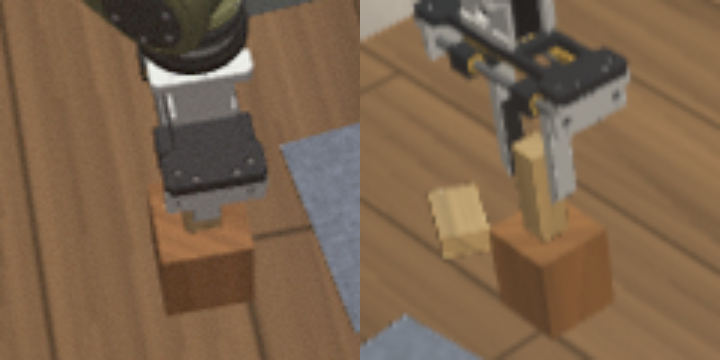

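```bash
python3 -m pendant '[[[0,0,-1.5,0],[0,0,-3,0],[0,0,-5,0],[0,0,-7,0],[0,0,-7.5,0]]]'>/dev/null; python3 m.py; python3 -c "
from h import *
c=snap('wrist','w28.png')
delta(493,-20,200,1.65)
for a in models.regions_of('wrist','driver_handle')[:2]: print(a['score'],a['point'],a['pixels'].sum())"
```

```text
34.45 [ 388.2 -285.8  210.2] 3.121 [ 0.9  0.2 -0.4] [ 0.033  0.021 -0.011] 49.45 0.001
clk 34.50 at [ 388.  -285.7  209.7] yaw 3.121 rows-> [-9.94 26.79  0.95] 1.471 nrows 9.8 q6 -2.26
0.64 [318.4, 246.1] 2831
```

View pics/w28.png

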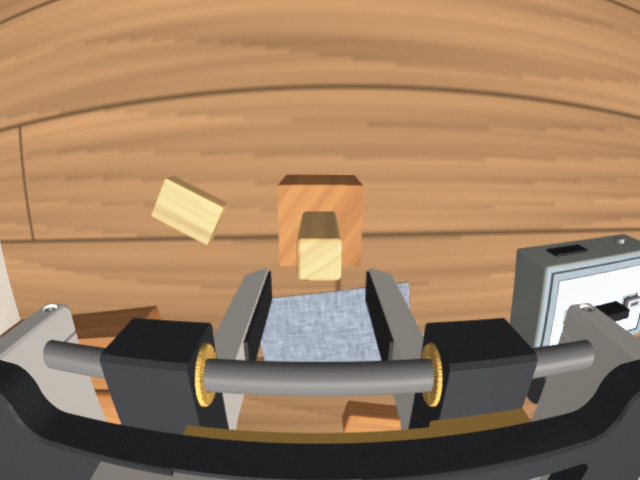

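Driver stands upright in the block (wrist ~(320,250)), free of the gripper. On to the panel.

```bash
python3 -m pendant '[[[-1,2.7,0,0.14],[-2,5.4,0,0.29],[-3,8.1,0,0.44],[-4,10.8,0,0.59],[-5,13.5,0.3,0.74]]]'>/dev/null; python3 -c "
from h import *
delta(493,-20,200,1.65)"
```

```text
clk 35.05 at [ 440.5 -150.2  204.3] yaw 2.375 rows-> [ 5.25 13.02  0.43] 0.725 nrows 4.8 q6 -1.21
```

```bash
python3 -m pendant '[[[1,2.6,0.1,0.15],[2.1,5.2,0.2,0.3],[3.2,7.8,0.3,0.45],[4.3,10.4,0.4,0.6],[5.25,13,0.4,0.725]]]'>/dev/null; python3 -m pendant '[[[0,0,0,0],[0,0,0,0]]]' >/dev/null; python3 -c "
from h import *
delta(493,-20,200,1.65)
c=snap('wrist','w29.png')
for n in ('panel_rib','mat'):
  for a in models.regions_of('wrist',n)[:2]:
    print(n,a['score'],a['point'],a['pixels'].sum())
    if n=='panel_rib' and a['pixels'].sum()>8000: print(fit([(c,a['pixels'],True)],PAN,(491,47,.08)))
"
```

```text
clk 35.75 at [491.6 -20.9 200.2] yaw 1.659 rows-> [0.07 0.14 0.02] 0.009 nrows 0.1 q6 -0.20
panel_rib 0.85 [322.4, 145.4] 19252
(array([4.92036152e+02, 4.54580458e+01, 7.95719535e-02]), np.float64(0.09565713742091997))
mat 0.55 [342.0, 408.1] 4724
```

View pics/w29.png

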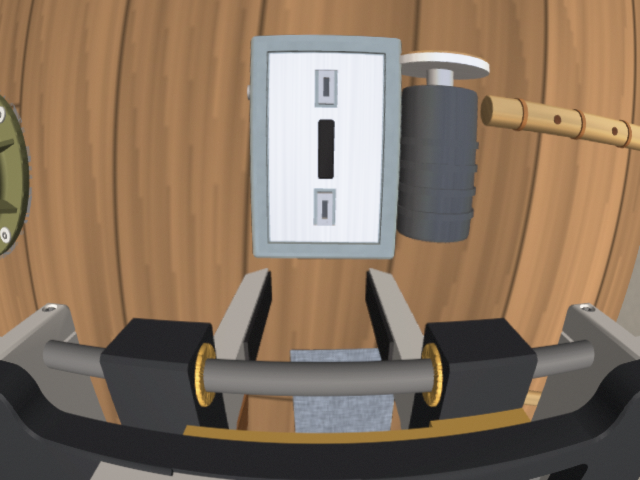

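```bash
python3 -c "
from h import *
delta(491.9,45.4,135,1.651)"; python3 -m pendant '[[[2,0.1,1.5,0.008],[4,0.2,3,0.008],[5.5,0.4,4.5,0.008],[6.6,0.55,6,0.008],[6.6,0.55,6.5,0.008]]]'>/dev/null; python3 -m pendant '[[[0,0,0,0]]]'; python3 -c "
from h import *
delta(491.9,45.4,86.5,1.651)
c=snap('wrist','w30.png')"
```

```text
clk 35.90 at [491.7 -21.8 200.9] yaw 1.657 rows-> [6.69 0.6  6.59] 0.006 nrows 1.9 q6 -0.20
clock: 36.5
eef_pos: [491.6, 44.4, 136.0]
eef_rot: [-3.141, 0.0, 1.648]
wrist_force: [-0.4, 0.1, -0.4]
finger_gap: 49.1
clk 36.50 at [491.6  44.4 136. ] yaw 1.648 rows-> [0.09 0.04 4.95] -0.003 nrows 1.0 q6 -0.06
```

View pics/w30.png

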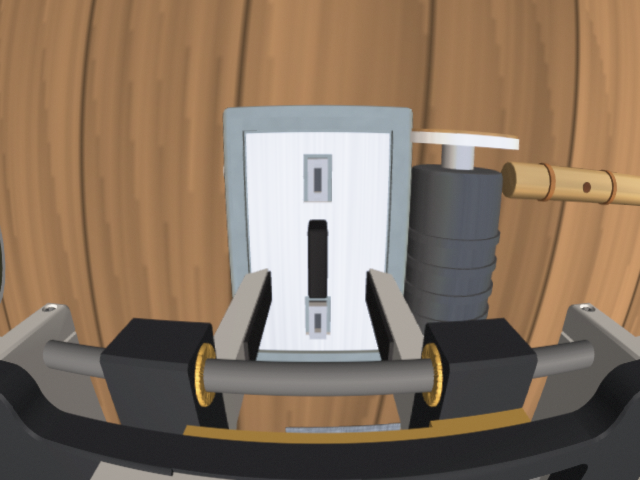

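```bash
python3 -m pendant '[[[0.05,-0.03,1.5,0],[0.05,-0.03,3,0],[0.05,-0.03,4.3,0],[0.05,-0.03,4.9,0],[0.05,-0.03,4.9,0]]]' ; python3 -m pendant '[[[0,0,0,0],[0,0,0,0],[0,0,0,0],[0,0,0,0],[0,0,0,0]]]' -0.95 15; python3 -m pendant '[[[0,0,0,0],[0,0,0,0]]]' - 30; python3 m.py
```

```text
clock: 37.05
eef_pos: [491.4, 45.3, 87.0]
eef_rot: [-3.141, -0.0, 1.648]
wrist_force: [0.5, 0.6, 1.5]
finger_gap: 49.6
clock: 37.55
eef_pos: [491.6, 45.6, 87.5]
eef_rot: [3.141, 0.0, 1.648]
wrist_force: [-1.5, -0.2, 1.7]
finger_gap: 12.6
clock: 37.75
eef_pos: [491.6, 45.7, 87.5]
eef_rot: [3.141, -0.0, 1.648]
wrist_force: [-0.8, 0.3, 2.9]
finger_gap: 11.6
37.75 [491.6  45.7  87.5] 1.648 [-0.8  0.3  2.9] [-0.061  0.256  0.031] 11.62 0.005
```

Rib gripped (gap 11.6 vs 12 mm). Lift slowly at first, watching force.

```bash
python3 -m pendant '[[[0,0,-0.3,0],[0,0,-0.6,0],[0,0,-0.9,0],[0,0,-1.2,0]]]' ; python3 -m pendant '[[[0,0,-1,0],[0,0,-2.5,0],[0,0,-4,0],[0,0,-5.5,0],[0,0,-7,0]]]';  python3 -m pendant '[[[0,0,-1,0],[0,0,-1,0]]]'; python3 -c "
from h import *
c=snap('wrist','w31.png')
delta(546.3,-269.6,170,0.10+1.571)"
```

```text
clock: 38.15
eef_pos: [491.5, 45.6, 99.6]
eef_rot: [-3.141, 0.0, 1.648]
wrist_force: [1.0, -0.1, -2.7]
finger_gap: 11.7
clock: 38.65
eef_pos: [491.5, 45.6, 170.7]
eef_rot: [3.141, 0.0, 1.648]
wrist_force: [-0.4, -0.1, -1.6]
finger_gap: 12.2
clock: 38.85
eef_pos: [492.1, 45.6, 180.9]
eef_rot: [3.139, 0.0, 1.648]
wrist_force: [0.2, -0.6, -3.9]
finger_gap: 11.7
clk 38.90 at [491.7  45.6 179.8] yaw 1.648 rows-> [-31.85   3.02   0.98] -0.023 nrows 6.4 q6 -0.06
```

View pics/w31.png

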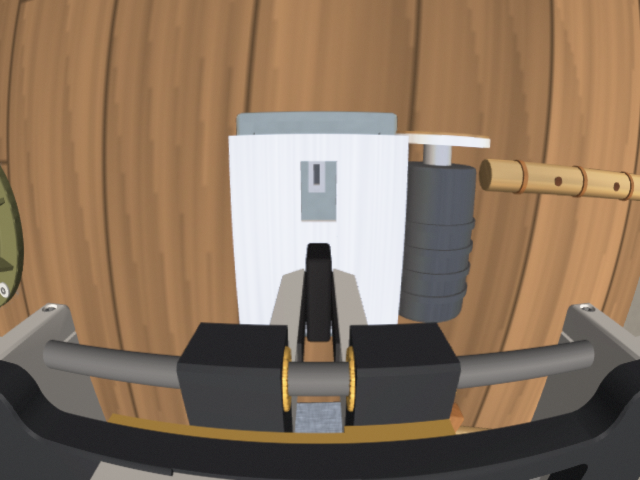

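```bash
python3 -m pendant '[[[-4,0.4,0,0],[-8,0.8,0,0],[-12,1.2,0,-0.01],[-16,1.6,0,-0.02],[-20,2,0,-0.023]]]'; python3 - <<'E'
from h import *
np.set_printoptions(suppress=True,precision=1)
d=np.load('pics/w5.png.npz');f=d['frame'][:,:,::-1]
cv2.imwrite('pics/c32.png',cv2.resize(f[140:300,225:435],(788,600),interpolation=cv2.INTER_CUBIC))
for n in ('scene0','side0'):
    f=np.load('pics/%s.png.npz'%n)['frame'][:,:,::-1]
    q=f[160:230,170:265] if n=='scene0' else f[315:405,335:430]
    cv2.imwrite('pics/m_%s.png'%n,cv2.resize(q,None,fx=6,fy=6,interpolation=cv2.INTER_CUBIC))
E
```

```text
clock: 39.4
eef_pos: [526.6, -153.8, 178.4]
eef_rot: [-3.14, -0.001, 1.671]
wrist_force: [0.4, 0.0, -2.4]
finger_gap: 12.0
```

View pics/c32.png

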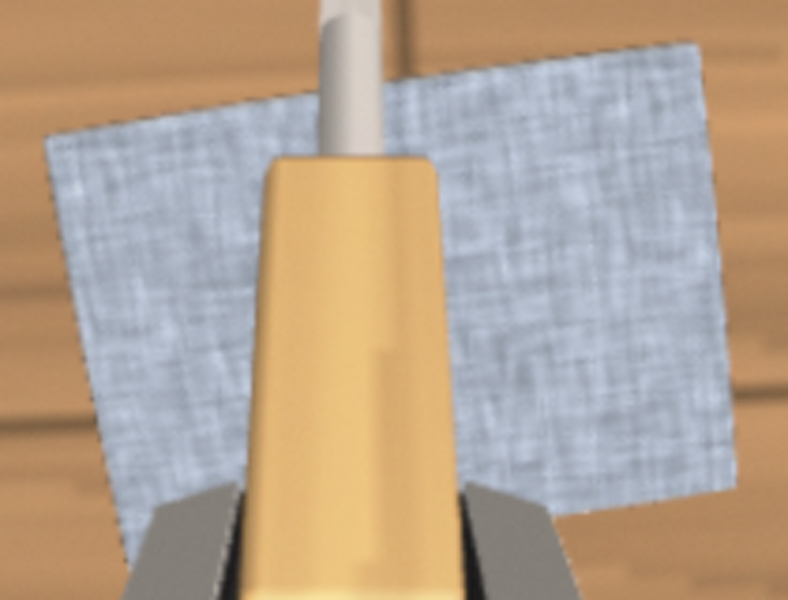

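View pics/m_scene0.png

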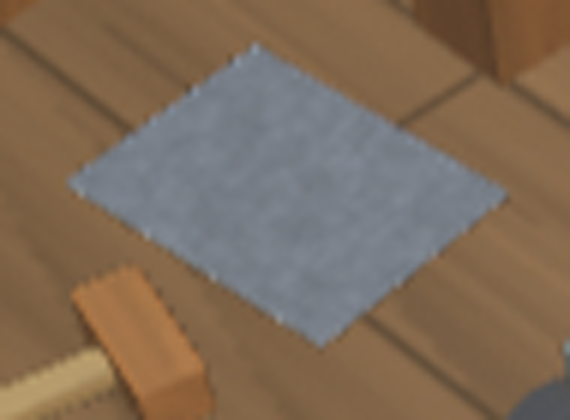

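View pics/m_side0.png

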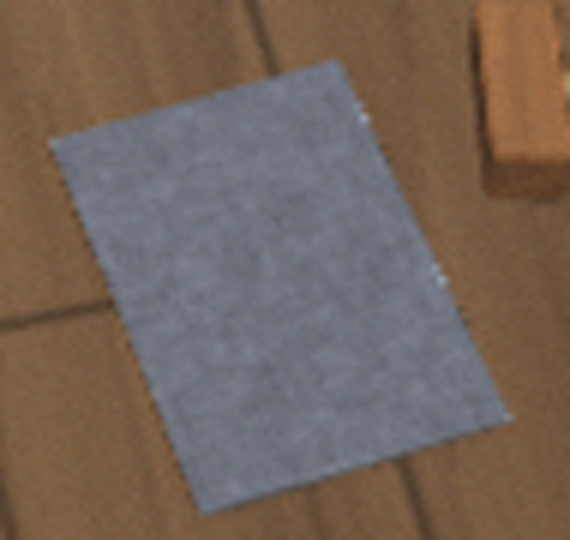

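```bash
python3 - <<'E'
from h import *
from scipy.optimize import least_squares
np.set_printoptions(suppress=True,precision=1)
s=np.load('pics/scene0.png.npz');e=np.load('pics/side0.png.npz');w=np.load('pics/w5.png.npz')
S=np.array([(255,44),(508,192),(322,346),(70,184)])/6+[170,160]-.5
E=np.array([(338,60),(512,419),(206,513),(50,142)])/6+[335,315]-.5
ps=atz(s,S,4)[:,:2];pe=atz(e,E,4)[:,:2];print(ps.mean(0),pe.mean(0));print(ps,pe)
k=210/788
W=np.array([(45,135),(697,42),(737,488)])*k+[225,140]-.5
pw=atz(w,W,4,True)[:,:2];print(pw)
q=np.array([[-65,-90],[-65,90],[65,90]])
def f(p): 
    c,t=np.cos(p[2]),np.sin(p[2]); return (q@np.array([[c,t],[-t,c]])+p[:2]-pw).ravel()
o=least_squares(f,[546,-269,.1]);print(o.x,o.fun)
delta(546.2,-269.6,120,1.671)
E
```

```text
[ 545.7 -270.3] [ 546.3 -269. ]
[[ 490.9 -367.6]
 [ 473.  -188.8]
 [ 600.9 -174.3]
 [ 618.2 -350.6]] [[ 600.8 -173.8]
 [ 619.5 -350.9]
 [ 492.7 -363.9]
 [ 472.4 -187.3]]
[[ 491.1 -365.4]
 [ 473.  -188.1]
 [ 601.4 -174.4]]
[ 546.4 -270.3    0.1] [-0.1 -1.  -0.4  0.7  0.5  0.3]
clk 39.40 at [ 526.6 -153.8  178.4] yaw 1.671 rows-> [-11.7   0.8   5.8] 0.0 nrows 2.6 q6 -0.45
```

```bash
python3 -m pendant '[[[-3.5,0.2,0.5,0],[-7,0.5,1.5,0],[-10,0.7,3,0],[-11.5,0.8,4.5,0],[-11.5,0.8,5.5,0]]]'>/dev/null; python3 -m pendant '[[[0,0,0.5,0],[0,0,0.5,0],[0,0,0.5,0]]]'>/dev/null; python3 -c "
from h import *
delta(546.2,-269.9,24,1.671)
c=snap('scene','s33.png');c=snap('side','d33.png')
a=cv2.imread('pics/d33.png')[270:430,290:490];e=cv2.imread('pics/s33.png')[110:240,150:300]
cv2.imwrite('pics/c33.png',np.hstack([cv2.resize(x,(x.shape[1]*320//x.shape[0],320)) for x in (a,e)]))"
```

```text
clk 40.20 at [ 546.6 -265.1  120. ] yaw 1.672 rows-> [-0.47 -0.1   9.6 ] 0.001 nrows 1.9 q6 -0.61
```

View pics/c33.png

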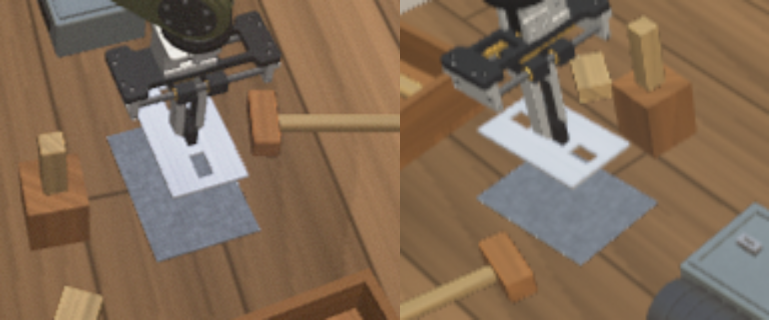

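```bash
python3 -m pendant '[[[-0.3,-0.05,2,0],[-0.47,-0.08,4,0],[-0.47,-0.08,6,0],[-0.47,-0.08,8,0],[-0.47,-0.08,8.8,0]]]'; python3 -m pendant '[[[0,0,0.2,0],[0,0,0.2,0]]]'; python3 -c "
from h import *
delta(546.2,-269.9,24,1.671)"
```

```text
clock: 40.8
eef_pos: [545.6, -270.1, 30.1]
eef_rot: [-3.14, -0.001, 1.671]
wrist_force: [1.0, -0.3, -2.8]
finger_gap: 11.9
clock: 41.0
eef_pos: [546.4, -270.7, 30.1]
eef_rot: [3.141, 0.001, 1.671]
wrist_force: [-0.1, 0.3, -2.3]
finger_gap: 11.6
clk 41.00 at [ 546.4 -270.7   30.1] yaw 1.671 rows-> [ 0.08 -0.01  0.61] 0.0 nrows 0.1 q6 -0.62
```

```bash
python3 -m pendant '[[[0.05,0,0.2,0],[0.07,0,0.4,0],[0.07,0,0.5,0],[0.07,0,0.5,0]]]'; python3 -m pendant '[[[0,0,0.1,0],[0,0,0.15,0]]]';python3 -m pendant '[[[0,0,0.08,0],[0,0,0.1,0]]]'; python3 -m pendant '[[[0,0,0.08,0],[0,0,0.1,0]]]'
```

```text
clock: 41.4
eef_pos: [545.9, -269.9, 24.4]
eef_rot: [-3.142, -0.0, 1.671]
wrist_force: [-0.8, 0.4, -2.6]
finger_gap: 11.8
clock: 41.6
eef_pos: [546.0, -269.9, 22.8]
eef_rot: [3.142, 0.0, 1.671]
wrist_force: [0.3, 0.2, -3.5]
finger_gap: 12.0
clock: 41.8
eef_pos: [545.9, -269.9, 21.7]
eef_rot: [-3.141, -0.0, 1.671]
wrist_force: [0.1, 0.1, -2.5]
finger_gap: 11.7
clock: 42.0
eef_pos: [546.0, -270.0, 21.5]
eef_rot: [3.141, 0.0, 1.671]
wrist_force: [-4.1, 2.0, 7.1]
finger_gap: 12.1
```

```bash
python3 -m pendant '[[[0,0,-0.04,0]]]' ; python3 -m pendant '[[[0,0,0,0],[0,0,0,0],[0,0,0,0],[0,0,0,0]]]' -0.2; python3 -m pendant '[[[0,0,-1,0],[0,0,-2.5,0],[0,0,-5,0],[0,0,-8,0],[0,0,-12,0]]]'; python3 -m pendant '[[[4,0,-3,0],[8,0,-6,0],[12,0,-6,0],[16,0,-6,0],[18,0,-6,0]]]'; python3 -m pendant '[[[0,0,0,0],[0,0,0,0]]]'; python3 -c "
from h import *
c=snap('wrist','w34.png');c=snap('scene','s34.png');c=snap('side','d34.png')"
```

```text
clock: 42.1
eef_pos: [546.0, -270.0, 21.5]
eef_rot: [3.141, 0.0, 1.671]
wrist_force: [0.2, 0.1, -3.0]
finger_gap: 11.6
clock: 42.5
eef_pos: [546.0, -269.9, 21.3]
eef_rot: [3.141, 0.0, 1.671]
wrist_force: [-1.0, -0.3, 0.6]
finger_gap: 37.3
clock: 43.0
eef_pos: [545.5, -269.7, 142.8]
eef_rot: [-3.141, -0.001, 1.671]
wrist_force: [1.5, 0.8, -0.1]
finger_gap: 37.7
clock: 43.5
eef_pos: [527.6, -88.3, 203.2]
eef_rot: [3.14, 0.0, 1.673]
wrist_force: [-0.0, -1.1, 0.0]
finger_gap: 38.2
clock: 43.7
eef_pos: [528.1, -91.1, 202.4]
eef_rot: [3.14, 0.001, 1.672]
wrist_force: [-0.2, -0.9, 0.9]
finger_gap: 37.9
```

View pics/d34.png

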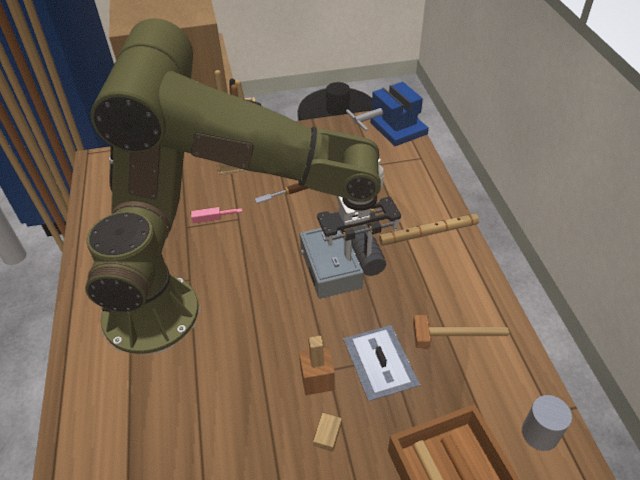

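View pics/s34.png

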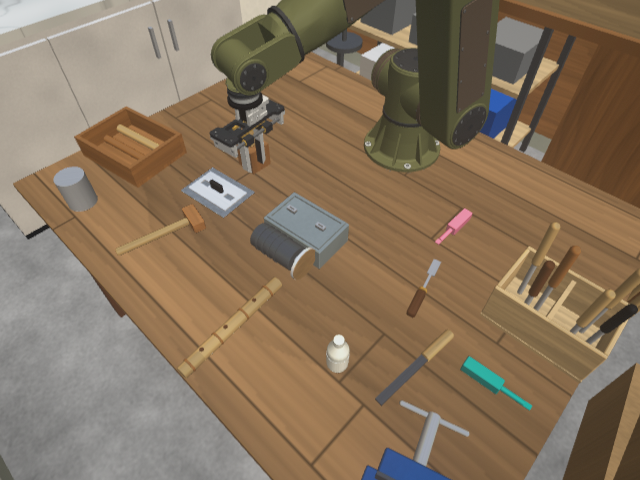

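```bash
python3 - <<'E'
from h import *
f=cv2.imread('pics/d34.png');a=cv2.resize(f[315:405,290:425],None,fx=5,fy=5,interpolation=cv2.INTER_CUBIC)
cv2.imwrite('pics/c35.png',a)
w=cv2.imread('pics/w34.png');cv2.imwrite('pics/c36.png',cv2.resize(w[20:240,220:500],None,fx=2.5,fy=2.5))
P2=[p-[0,0,66] for p in PAN]
C={n:np.load('pics/%s34.png.npz'%k) for n,k in (('scene','s'),('side','d'))}
v=[]
for n in ('scene','side'):
    c=cams.camera(n)
    for r in models.regions_of(n,'panel_rib')[:2]:
        print(n,r['score'],r['point'],r['pixels'].sum())
        q=atz(c,r['point'],8)[0]
        if np.hypot(*(q[:2]-[546,-270]))<30: print(fit([(c,r['pixels'],False)],P2,(546,-270,.1)))
E
```

```text
scene 0.86 [221.5, 190.3] 1096
(array([ 5.46677971e+02, -2.71367931e+02,  8.86977055e-02]), np.float64(0.0934656741108354))
side 0.86 [378.5, 360.7] 2019
(array([ 5.45621310e+02, -2.67339688e+02,  1.07226138e-01]), np.float64(0.08616780045351469))
```

View pics/c35.png

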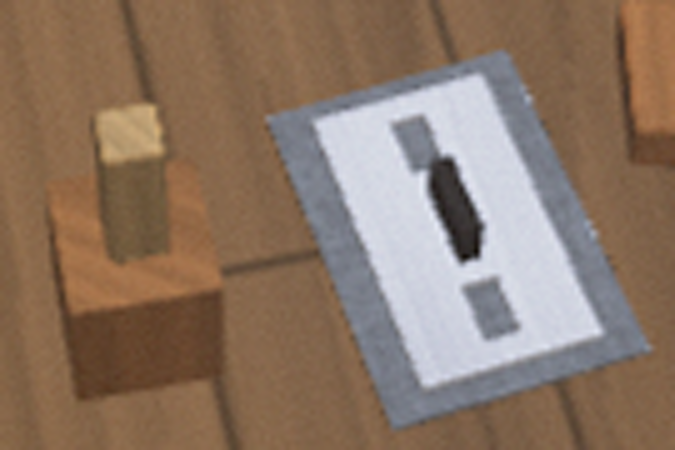

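View pics/c36.png

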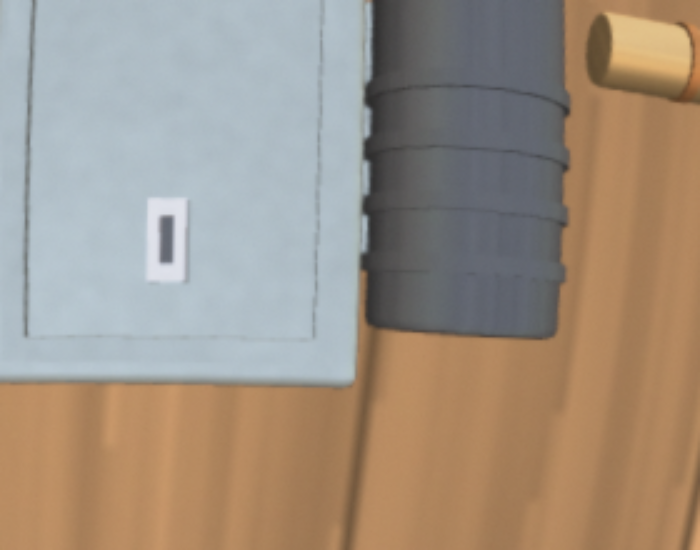

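Panel is centred on the mat (within about 1 mm), flat and rib up. The driver stands upright and the heads are at their stops. Handing in.

```bash
python3 -c "
from h import *
print(manip.sign_off()); print(manip.read_state()['clock'])"
```

```text
the job is handed in; nothing more can be done
None
the job is handed in; nothing more can be done
```

The panel is off the sander and lying flat, rib up, in the middle of the felt mat. I handed the job in at about 44 s of the 72 s allowed.

- **Screwdriver:** I gripped it by the rear of its handle, let it swing down, and nudged it upright against the block's edge. Then I stood it in the hole, let go and took it again from above.
- **Fasteners:** I turned both counter-clockwise until the stop was felt, with the wrist moment reaching about 0.2 N m on the right and 0.28 N m on the left. The panel stayed in its seat throughout.
- **Panel:** With the screwdriver back upright in the block, I lifted the panel by its rib and lowered it onto the mat. It touched down with about 10 N.

**Last checks:**
- Averaged over the scene and side cameras, the panel sits about 1 mm from the mat's centre.
- The screwdriver stands upright and free.
- The last close-up showed only the right fastener, still along the sander's length. The wrist view before the panel was lifted showed both at their stops.
- The other loose things look unmoved by eye where they were visible. The arm hid the file, glue bottle and turquoise look-alike in the side view, but the scene view shows them in place; it hides the wood offcut, which the side view shows.

**Disagreements:** the scene and side cameras differed by about 4 mm on the panel's y position, roughly their calibration error. Before sign-off I saw no reading near the force limits.

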